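# Pin a flower stencil on the registration jig

## Robot

A 6-joint arm with a two-finger parallel gripper is mounted at the origin on the work surface. World frame = base frame: x ahead of the robot, y to its left, z up, the work surface at z = 0. Lengths are in m, angles in degrees, forces in N, time in s.
With the tool pointing down it reaches from about 0.4 to 0.825 m from the base axis. Payload 7 kg.
Tool frame: the origin (TCP) lies on the centre line of the jaws, within the pads' length; the fingertips stand r.tip_reach ahead of it and the grasp point (between the pads) is the TCP (r.tip_reach is the distance from the TCP to the fingertips, in m); z points along the fingers, y is the line along which they close (so a half turn about z gives the same grasp; the last joint's range is limited). The gripper opens to 88 mm and grips with 3 to 60 N. Pads are 19 mm wide; open, the fingers measure 130 mm over their backs; the gripper's body (78 mm by 193 mm) begins 47 mm behind the grasp point.
Start: joints at [-55.457, 20.546, 0.682, 0, -70.136, -16.507], TCP at [0.209, -0.642, 0.246] pointing down, gripper open.
Joint ranges: [-176.03, 176.03], [-82.01, 121.73], [-58.28, 71.71], [-173.87, 95.51], [-174.79, -0.11], [-173.66, 173.66]. Speed limits (degrees/s): [136.94, 136.94, 172.46, 180, 180, 180].

## Interface

Orientations are given as [roll, pitch, yaw] about the fixed x, y, z axes, in that order (R = Rz(yaw) Ry(pitch) Rx(roll)).
In Python, from plant import sensors, cams, r gives the robot as it stands.
- The arm moves only by the tool drive_tool, never from a script. Its argument "rows" is a list of rows, each an object of numbers: "fingers": the gripper's target within -1 to 1 (fully open at 1, half-way at 0, shut at -1); "x", "y", "z": the shift along the tool's x, y, z in m; "spin": the turn about the tool's z in rad. A call has 1 to 10 rows; each row is the pose to reach, as a shift and turn from the pose commanded when the call began, along the tool's axes at that moment; what a row does not reach only later rows make up. A row lasts 1/8 s, in which the tool goes at most 62.5 mm and 10.7 degrees, less where a joint would pass 70% of its speed; a pose out of reach is approached as far as the arm can. A call with a gripper value outside its range is refused whole. The fingers move at their own pace and stop on an object; "newtons" is the grip in N (left out, the last holds). Time passes only in rows, so rows that repeat a pose let the fingers close. It gives the time, the measured TCP pose, the force, the opening and the grip force at its end, in the units of the state.
- sensors.get_state(): the state, without advancing time (a new reading comes with each control period).
- cams.capture(name): name is "scene" or "side" or "wrist"; returns a dict with "pixels" (400x640x3 uint8, red, green, blue), "intrinsics" (3x3 intrinsics, pixels), "eye" and "orientation" of the camera in the world; the wrist camera has in their place "T_tool_cam" (4x4, takes a point from camera to tool coordinates, whose origin is the TCP and whose axes are the flange's). Camera axes: x right, y up, looking along -z (the intrinsics and any distortion apply to the point x, -y, -z); pixel columns grow to the right and rows downward; lengths in m; the calibration is good to about 2 mm. The wrist camera is an equidistant fisheye: a pixel r from the principal point sees the ray r / f radians off the axis. A picture is of the moment at which its call begins: read the wrist's pose just before it. There is no depth.
- r.close_job(): hands the job in; it is judged then, once.
The state is a dict: "time_s": time; "joints": joint angles; "qd": joint speeds; "joint_torque": joint torques, N m; "tcp_pos": TCP position; "eef_rot": TCP orientation; "contact_force": force on the tool from outside, world axes, zero at the start; "moment": the same for the moment, N m; "gripper_width": finger opening in m; "gripper_force": force on a finger pad.
Only numpy, scipy, OpenCV 4.12 (cv2) and the standard library are available. Lean on these libraries where they do the work, as an engineer would, in place of code of your own. Each camera call takes 0.05 s, during which the arm holds its last target. There are 200 camera calls.

## Task

Take the orange flower stencil out of the dowel rack and lay it on the grey registration jig, lowering it without letting it drop, with its wooden grip bar up and the edge with the two locating holes to the left; then slide it by the bar until both holes drop over the jig's two steel pins and it lies flat on the bed. Then hold it down with two of the three brass weights, set upright on it, one on the half nearer the robot and one on the far half, leaving the third where it stands. Leave the two painted panels standing in the rack, and do not shove or upset the jars, the mug, the brush or the sanding block.

Things in the scene. Friction and masses are not known exactly. Their poses are not given: they have to be found in the camera images.
- stencil_middle (a point): Middle of the orange stencil plate: 150 mm (own x) x 220 (y) x 8 (z), 0.25 to 0.42 kg. At the start it stands on edge in one of the rack's three places, top edge 162 mm above the table: own x points down (locating holes at the bottom), own z (the grip bar's side) to the robot's left, own y towards the robot. Lying home on the jig, own z is up, own x points left, own y still towards the robot.
- stencil_top_edge (a point): Middle of the stencil's long edge without locating holes (own x = -75 mm from the middle, half-way through the 8 mm thickness); uppermost in the rack, the right-hand edge when home. Same axes as the stencil.
- grip_bar (a point): Dark wooden grip bar screwed across the middle of the stencil: 14 mm (own x) x 60 mm (own y), standing 34 mm proud of the plate's face. The point is on its centre line, 22 mm above that face (26 mm from the middle of the plate). Same axes as the stencil.
- round_hole (a point): Centre of the round locating hole, 11.6 mm across, on the stencil's underside (own x = +40 mm, y = -90 mm from the middle); it goes over the far pin.
- slot_hole (a point): Centre of the locating slot, 11.6 mm (own x) x 18 mm (own y), on the stencil's underside (own x = +40 mm, y = +90 mm from the middle); it goes over the near pin.
- jig_bed (a point): Registration jig fixed to the table: grey board 240 mm (own x) x 300 (y) x 20 with a birch blank bedded flush. The point is the middle of its flat top, 20 mm above the table; the stencil's middle comes over it, axes alike, when home. Own x points to the robot's left, y towards the robot, z up, give or take 0.2 rad of yaw.
- pin_far (a point): Centre of the top of the far steel locating pin: 10 mm across, 10 mm proud of the bed, its rim chamfered 0.8 mm; own x = +40 mm, y = -90 mm from the bed's middle.
- pin_near (a point): The same for the pin nearer the robot, 180 mm from the far one (own x = +40 mm, y = +90 mm from the bed's middle).
- rack_floor (a point): Wooden dowel rack fixed to the table, board 190 mm (own x, away from the robot) x 225 (y, to the left) x 12; the point is the middle of its top. It holds three panels on edge, 75 mm apart along its y, each between two pairs of dowels (12 mm thick, 60 high, 62 mm either side of the middle) with 1.5 mm of play. Lift straight up to take one out.
- striped_panel: Painted wooden panel (coloured stripes), 150 x 220 x 8 mm, standing on edge in the rack like the stencil; leave it there. Its origin is the middle of one face, own x points down.
- dotted_panel: Painted wooden panel (blue and white dots), 150 x 220 x 8 mm, standing on edge in the rack like the stencil; leave it there. Its origin is the middle of one face, own x points down.
- weight0_middle (a point): Middle of a brass hold-down weight: plain upright cylinder 30 mm across, 40 mm tall, 0.25 kg, standing on a grey felt pad 3 mm thick, to the right of the jig.
- weight1_middle (a point): Middle of a brass hold-down weight: plain upright cylinder 30 mm across, 40 mm tall, 0.25 kg, standing on a grey felt pad 3 mm thick, to the right of the jig.
- weight2_middle (a point): Middle of a brass hold-down weight: plain upright cylinder 30 mm across, 40 mm tall, 0.25 kg, standing on a grey felt pad 3 mm thick, to the right of the jig.
- mug: White mug, 80 mm across, 95 mm tall, at the back of the table; origin under its middle. Leave alone.
- brush_jar: Glass jar 76 mm across with paint brushes, 195 mm tall over all, to the left of the rack; origin under its middle. Leave alone.
- varnish: Amber jar with black cap, 60 mm across, 120 mm tall, at the left; origin under its middle. Leave alone.
- sanding_block: Cork sanding block 65 x 100 x 28 mm lying at the far right; origin under its middle. Leave alone.
- brush: Flat paint brush 190 mm long lying at the near left; origin under its middle. Leave alone.
Mind the look-alikes: they are no part of the job. Leave any turquoise look-alike of the part that bears weight2_middle alone.

How it is judged:
By the outcome, as a careful person would: the job done as asked, in the order asked, and still so for the second after the job is handed in, with the robot touching nothing.
It also fails if it takes over 69 s, if anything falls off the work surface, if the arm or the gripper's body presses on something with over 40 N, if the wrist force passes 120 N, or if a joint passes its speed limit or range.

## Working session

There is one attempt and no reset: what is moved stays moved. The work goes in short steps, Python scripts to look and compute and a tool call to move; the robot and the scene stay as the last step left them, time stands still between calls to the robot, and variables do not carry over. Pictures are saved under pics/ and viewed, at most 10 in all, crops included, and the job is handed in when it is done.

Besides the shell and the picture viewer there is one more tool, called as name([rows], argument=value, ...), one row to a line, values as JSON. drive_tool: Moves the arm, as the interface text tells. Its arguments: {"type":"object","properties":{"rows":{"type":"array"},"newtons":{"type":"number"}},"required":["rows"]}

```bash
ls; mkdir -p pics; python3 - <<'E'
from plant import sensors,cams,r
import cv2,json
print(sensors.get_state(), r.tip_reach)
for n in ("scene","side"):
    c=cams.capture(n); cv2.imwrite(f"pics/{n}0.png",cv2.resize(c["pixels"][:,:,::-1],(800,500),interpolation=cv2.INTER_CUBIC))
    cv2.imwrite(f"pics/{n}0_raw.png",c["pixels"][:,:,::-1])
    print(n,{k:(v.tolist() if hasattr(v,'tolist') else v) for k,v in c.items() if k!="pixels"})
c=cams.capture("wrist");print({k:v for k,v in c.items() if k!="pixels"})
cv2.imwrite("pics/wrist0.png",c["pixels"][:,:,::-1])
E
```

```text
pics
{'time_s': 0.0, 'joints': array([-5.54565968e+01,  2.05914842e+01,  6.33770119e-01, -1.84771817e-02,
       -7.01363815e+01, -1.65064660e+01]), 'qd': array([-0.08961539,  0.02720352,  0.05325357,  0.00116592,  0.06357499,
        0.02790465]), 'joint_torque': array([-5.38078948e-04, -5.82715917e+01,  2.93045139e+01,  6.99713096e+00,
        6.86232830e-03, -1.04515620e-04]), 'tcp_pos': array([ 0.20882127, -0.64140571,  0.24462725]), 'eef_rot': array([ 1.79904847e+02, -1.00832691e-02, -1.61969347e+02]), 'contact_force': array([ 0.09560134, -0.48554715, -1.12140276]), 'moment': array([-0.01818837, -0.04459753, -0.00259707]), 'gripper_force': 0.0, 'gripper_width': 0.08780482134191368} 0.019
scene {'intrinsics': [[448.59819624290003, 0.0, 330.0569347305312], [0.0, 448.59819624290003, 201.19316733665858], [0.0, 0.0, 1.0]], 'eye': [1.3418822809004503, -0.6421680254158858, 0.8969431396377202], 'orientation': [53.19515081982644, -0.09496949834901294, 52.233215826598034]}
side {'intrinsics': [[364.41710518146095, 0.0, 315.27941880129157], [0.0, 364.41710518146095, 201.82857082930664], [0.0, 0.0, 1.0]], 'eye': [0.46592140585100494, -0.827556882615811, 1.1330196402562625], 'orientation': [40.145540598792905, -0.10301844485795565, -3.741444790438148]}
{'intrinsics': array([[309.70691629,   0.        , 319.04617872],
       [  0.        , 309.70691629, 196.22728734],
       [  0.        ,   0.        ,   1.        ]]), 'T_tool_cam': array([[ 5.34211447e-04,  9.62834129e-01,  2.70092863e-01,
         7.29212144e-02],
       [ 9.99999730e-01, -6.50784170e-04,  3.42052380e-04,
         9.44269294e-04],
       [ 5.05111865e-04,  2.70092608e-01, -9.62834216e-01,
        -1.36803326e-01],
       [ 0.00000000e+00,  0.00000000e+00,  0.00000000e+00,
         1.00000000e+00]])}
```

View pics/scene0.png

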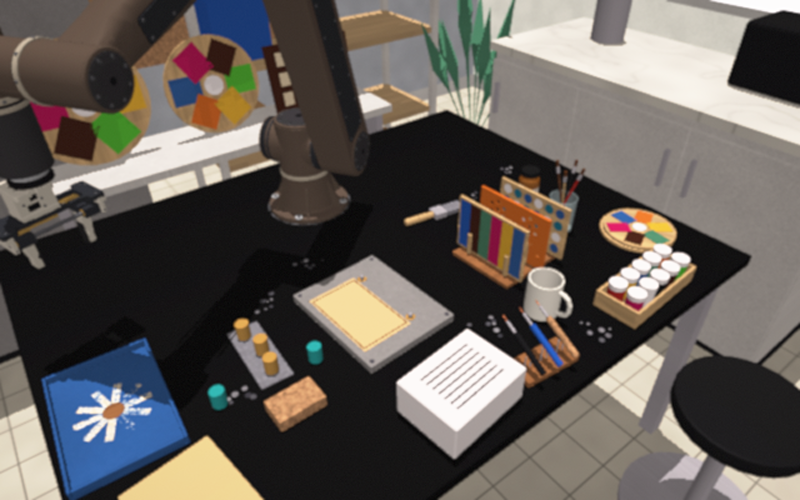

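View pics/side0.png

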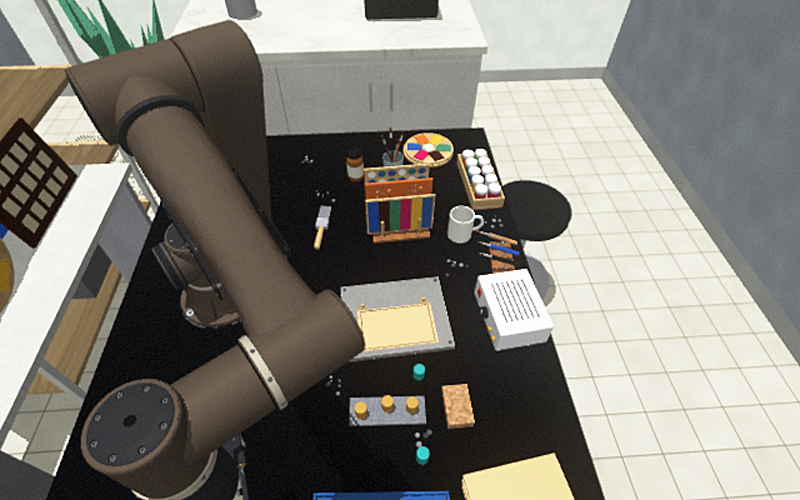

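The stencil stands in the rack's middle place: its top edge runs (481,188)–(551,222) in the scene view. The jig corners are near (294,303), (374,256), (452,316) and (374,367), and the weight tops near (242,324), (261,340) and (271,358).

```bash
cat > h.py <<'E'
import numpy as np,cv2
from scipy.spatial.transform import Rotation as R
from plant import sensors,cams,r
CAL={"scene":(np.array([1.34188,-.64217,.89694]),[53.19515,-.09497,52.23322],448.598,(330.057,201.193)),
"side":(np.array([.46592,-.82756,1.13302]),[40.14554,-.10302,-3.74144],364.417,(315.279,201.829))}
def hit(cam,u,v,z,s=1.25):
    e,o,f,c=CAL[cam]; u/=s;v/=s
    d=R.from_euler("xyz",o,degrees=True).apply([(u-c[0])/f,-(v-c[1])/f,-1]); return e+d*(z-e[2])/d[2]
T=np.array([[5.34e-4,.962834,.270093,.0729212],[1,-6.508e-4,3.42e-4,9.443e-4],[5.05e-4,.2700926,-.962834,-.1368033],[0,0,0,1]])
def whit(pose,u,v,z):  # pose=(pos,rpy)
    f=309.707; d=np.array([u-319.046,v-196.227]); n=np.hypot(*d); t=n/f
    ray=np.array([d[0]/n*np.sin(t),-d[1]/n*np.sin(t),-np.cos(t)])
    Rt=R.from_euler("xyz",pose[1],degrees=True)
    e=np.array(pose[0])+Rt.apply(T[:3,3]); w=Rt.apply(T[:3,:3]@ray); return e+w*(z-e[2])/w[2]
def wpix(pose,p):
    Rt=R.from_euler("xyz",pose[1],degrees=True); q=T[:3,:3].T@(Rt.inv().apply(np.array(p)-pose[0])-T[:3,3])
    t=np.arctan2(np.hypot(q[0],q[1]),-q[2]); a=np.hypot(q[0],q[1]); return 319.046+309.707*t*q[0]/a, 196.227-309.707*t*q[1]/a
def look(name):
    s=sensors.get_state(); im=cams.capture("wrist")["pixels"][:,:,::-1]; cv2.imwrite(f"pics/{name}.png",im)
    print(s["time_s"],s["tcp_pos"].round(4).tolist(),s["eef_rot"].round(2).tolist()); return im
E
python3 - <<'E'
from h import *
np.set_printoptions(precision=3,suppress=True)
for p in [(481,188),(551,222)]: print("st",hit("scene",*p,.162))
for p in [(294,303),(374,256),(452,316),(374,367)]: print("jig",hit("scene",*p,.02))
for p in [(242,322),(260,337),(270,355)]: print("w",hit("scene",*p,.043))
for p in [(361,408),(387,401),(412,402)]: print("wside",hit("side",*p,.043))
for p in [(364,184),(432,181)]: print("stside",hit("side",*p,.162))
E
```

```text
st [0.458 0.267 0.162]
st [0.674 0.289 0.162]
jig [ 0.406 -0.264  0.02 ]
jig [ 0.371 -0.014  0.02 ]
jig [ 0.663 -0.002  0.02 ]
jig [ 0.68  -0.227  0.02 ]
w [ 0.416 -0.393  0.043]
w [ 0.482 -0.381  0.043]
w [ 0.541 -0.388  0.043]
wside [ 0.415 -0.399  0.043]
wside [ 0.479 -0.386  0.043]
wside [ 0.54  -0.392  0.043]
stside [0.444 0.28  0.162]
stside [0.662 0.281 0.162]
```

```bash
cat >> h.py <<'E'
def rel(x,y,z,yaw=None):
    s=sensors.get_state(); p=s["tcp_pos"]; Rt=R.from_euler("xyz",s["eef_rot"],degrees=True)
    Y=s["eef_rot"][2]; sp=0 if yaw is None else -((yaw-Y+180)%360-180)
    print("shift",Rt.inv().apply(np.array([x,y,z])-p).round(4).tolist(),"spin",round(np.radians(sp),4),"t",s["time_s"])
E
python3 -c "
from h import *
rel(.47,-.15,.38,180)"
```

```text
shift [-0.4004, 0.3867, -0.1347] spin 0.3147 t 0.15
```

drive_tool([
  {"x": -0.2,"y": 0.19,"z": -0.134,"spin": 0.16,"fingers": 0},
  {"x": -0.4,"y": 0.387,"z": -0.134,"spin": 0.315,"fingers": 0},
  {"x": -0.4,"y": 0.387,"z": -0.134,"spin": 0.315,"fingers": 0},
  {"x": -0.4,"y": 0.387,"z": -0.134,"spin": 0.315,"fingers": 0},
  {"x": -0.4,"y": 0.387,"z": -0.134,"spin": 0.315,"fingers": 0},
  {"x": -0.4,"y": 0.387,"z": -0.134,"spin": 0.315,"fingers": 0},
  {"x": -0.4,"y": 0.387,"z": -0.134,"spin": 0.315,"fingers": 0},
  {"x": -0.4,"y": 0.387,"z": -0.134,"spin": 0.315,"fingers": 0},
  {"x": -0.4,"y": 0.387,"z": -0.134,"spin": 0.315,"fingers": 0},
  {"x": -0.4,"y": 0.387,"z": -0.134,"spin": 0.315,"fingers": 0},
])

```text
time_s: 1.4
tcp_pos: [0.4709, -0.1471, 0.3802]
eef_rot: [180.0, 0.1, -179.8]
contact_force: [-0.6, -0.9, -0.3]
gripper_width: 0.0442
gripper_force: 0.0
```

```bash
python3 -c "
from h import *
im=look('wr1'); cv2.imwrite('pics/wr1b.png',cv2.resize(im,(800,500),interpolation=cv2.INTER_CUBIC))
rel(.52,.28,.33)"
```

```text
1.4 [0.4709, -0.1471, 0.3802] [179.98, 0.06, -179.78]
shift [-0.0505, 0.4274, 0.0501] spin 0.0 t 1.45
```

View pics/wr1b.png

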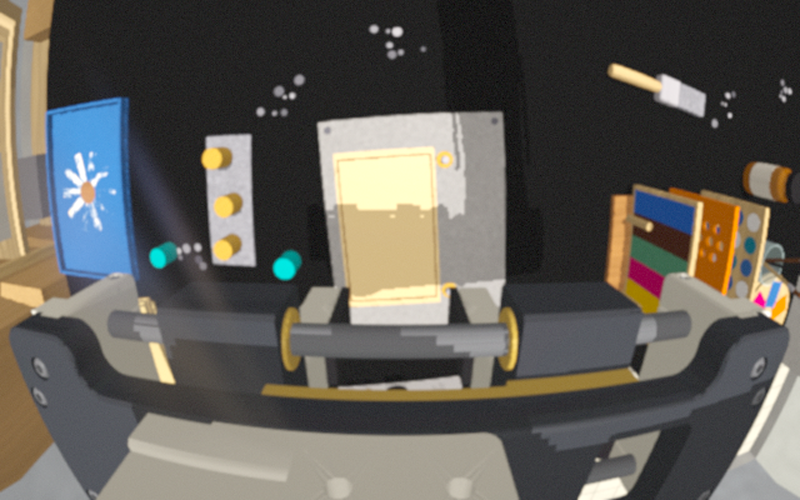

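The wrist view shows the pins near (445,159) and (449,289), the near jig edge (318,122)–(503,112), and the weights at (214,158), (226,205) and (227,248). The stencil is at the right, between the two panels.

```bash
python3 -c "
from h import *
np.set_printoptions(precision=3,suppress=True)
P=([.4709,-.1471,.3802],[179.98,.06,-179.78])
for u,v,z in [(445,158,.03),(449,288,.03),(318,122,.02),(503,112,.02),(506,280,.02),(210,158,.043),(222,206,.043),(224,248,.043),(669,188,.162),(738,208,.162)]: print(u,v,whit(P,u/1.25,v/1.25,z))
im=cv2.imread('pics/wr1.png')
cv2.imwrite('pics/pinsc.png',np.vstack([cv2.resize(im[105:150,310:410],(800,300)if 0 else(800,360),interpolation=cv2.INTER_CUBIC)[:290],cv2.resize(im[210:245,310:410],(800,280),interpolation=cv2.INTER_CUBIC)]))
"
```

```text
445 158 [ 0.421 -0.089  0.03 ]
449 288 [ 0.595 -0.077  0.03 ]
318 122 [ 0.374 -0.25   0.02 ]
503 112 [ 0.358 -0.012  0.02 ]
506 280 [0.588 0.005 0.02 ]
210 158 [ 0.413 -0.395  0.043]
222 206 [ 0.478 -0.382  0.043]
224 248 [ 0.536 -0.385  0.043]
669 188 [0.431 0.151 0.162]
738 208 [0.447 0.282 0.162]
```

drive_tool([
  {"x": -0.05,"y": 0.21,"z": 0},
  {"x": -0.05,"y": 0.427,"z": 0.05},
  {"x": -0.05,"y": 0.427,"z": 0.05},
  {"x": -0.05,"y": 0.427,"z": 0.05},
  {"x": -0.05,"y": 0.427,"z": 0.05},
  {"x": -0.05,"y": 0.427,"z": 0.05},
  {"x": -0.05,"y": 0.427,"z": 0.05},
  {"x": -0.05,"y": 0.427,"z": 0.05},
  {"x": -0.05,"y": 0.427,"z": 0.05},
])

```text
invalid input
```

```bash
python3 -c "
from h import *
im=look('wr2'); cv2.imwrite('pics/wr2b.png',cv2.resize(im[60:400,120:520],(800,680))[:600])
"
```

```text
1.45 [0.4707, -0.1476, 0.3799] [179.98, 0.04, -179.83]
```

View pics/wr2b.png

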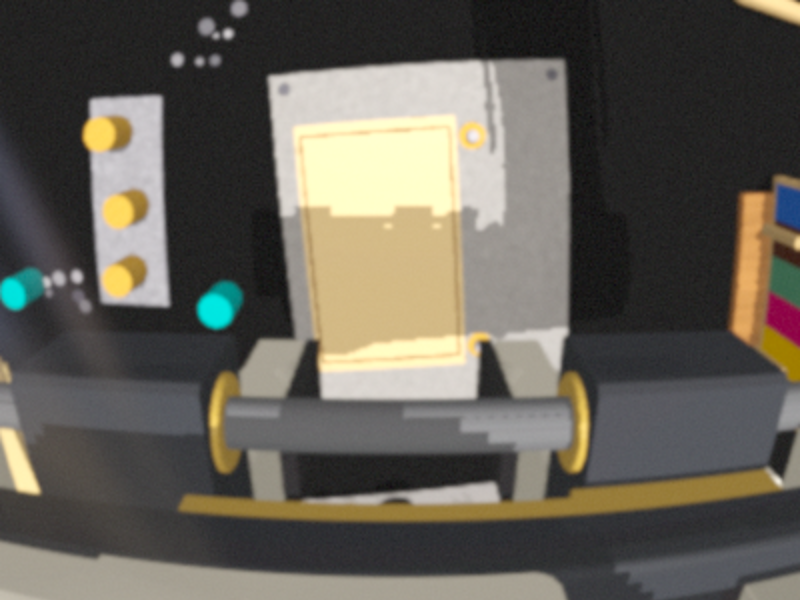

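The move was refused, probably because each row needs all its fields. The picture confirms the pins at crop (473,135) and (480,343).

drive_tool([
  {"x": -0.05,"y": 0.21,"z": 0.0,"spin": 0.0,"fingers": 0.0},
  {"x": -0.05,"y": 0.427,"z": 0.05,"spin": 0.0,"fingers": 0.0},
  {"x": -0.05,"y": 0.427,"z": 0.05,"spin": 0.0,"fingers": 0.0},
  {"x": -0.05,"y": 0.427,"z": 0.05,"spin": 0.0,"fingers": 0.0},
  {"x": -0.05,"y": 0.427,"z": 0.05,"spin": 0.0,"fingers": 0.0},
  {"x": -0.05,"y": 0.427,"z": 0.05,"spin": 0.0,"fingers": 0.0},
  {"x": -0.05,"y": 0.427,"z": 0.05,"spin": 0.0,"fingers": 0.0},
  {"x": -0.05,"y": 0.427,"z": 0.05,"spin": 0.0,"fingers": 0.0},
  {"x": -0.05,"y": 0.427,"z": 0.05,"spin": 0.0,"fingers": 0.0},
])

```text
time_s: 2.62
tcp_pos: [0.5198, 0.2757, 0.3289]
eef_rot: [-179.9, -0.1, 179.9]
contact_force: [1.1, -0.8, -0.4]
gripper_width: 0.0439
gripper_force: 0.0
```

```bash
python3 -c "
from h import *
im=look('wr3'); cv2.imwrite('pics/wr3b.png',cv2.resize(im[0:300,120:520],(800,600),interpolation=cv2.INTER_CUBIC))
"
```

```text
2.625 [0.5198, 0.2757, 0.3289] [-179.93, -0.06, 179.94]
```

View pics/wr3b.png

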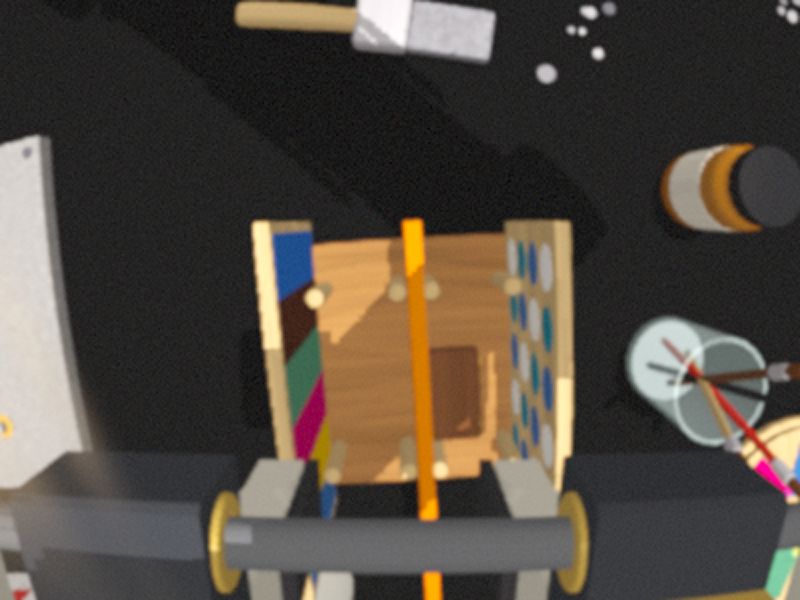

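The stencil's top edge runs from (413,220) through (428,500) to (432,585). Its bar is on the left side, at about (458,347)–(458,436).

```bash
python3 -c "
from h import *
np.set_printoptions(precision=4,suppress=True)
P=([.5198,.2757,.3289],[-179.93,-.06,179.94])
A=[whit(P,120+u/2,v/2,z) for u,v,z in [(413,222,.162),(421,380,.162),(428,500,.162),(432,585,.162),(480,347,.094),(480,437,.094),(262,224,.162),(572,222,.162)]]
print(np.array(A))
d=A[3]-A[0]; print('yaw plate deg',np.degrees(np.arctan2(d[1],d[0])))
"
```

```text
[[0.4462 0.2836 0.162 ]
 [0.5253 0.2879 0.162 ]
 [0.5923 0.2925 0.162 ]
 [0.6476 0.2959 0.162 ]
 [0.5219 0.3266 0.094 ]
 [0.5805 0.3287 0.094 ]
 [0.4458 0.2094 0.162 ]
 [0.444  0.3627 0.162 ]]
yaw plate deg 3.4948240809801883
```

```bash
python3 -c "
from h import *
rel(.553,.290,.153,-176.5)"
```

```text
shift [-0.0332, 0.0148, 0.1765] spin -0.0627 t 2.675
```

drive_tool([
  {"x": -0.033,"y": 0.015,"z": 0.05,"spin": -0.063,"fingers": 0.0},
  {"x": -0.033,"y": 0.015,"z": 0.09,"spin": -0.063,"fingers": 0.0},
  {"x": -0.033,"y": 0.015,"z": 0.13,"spin": -0.063,"fingers": 0.0},
  {"x": -0.033,"y": 0.015,"z": 0.16,"spin": -0.063,"fingers": 0.0},
  {"x": -0.033,"y": 0.015,"z": 0.176,"spin": -0.063,"fingers": 0.0},
  {"x": -0.033,"y": 0.015,"z": 0.176,"spin": -0.063,"fingers": 0.0},
  {"x": -0.033,"y": 0.015,"z": 0.176,"spin": -0.063,"fingers": 0.0},
], newtons=30)

```text
time_s: 3.55
tcp_pos: [0.5534, 0.2921, 0.1552]
eef_rot: [179.9, 0.1, -176.4]
contact_force: [-0.6, -0.5, 0.4]
gripper_width: 0.044
gripper_force: 0.0
```

drive_tool([
  {"x": 0.0,"y": 0.0,"z": 0.0,"spin": 0.0,"fingers": -0.5},
  {"x": 0.0,"y": 0.0,"z": 0.0,"spin": 0.0,"fingers": -1.0},
  {"x": 0.0,"y": 0.0,"z": 0.0,"spin": 0.0,"fingers": -1.0},
  {"x": 0.0,"y": 0.0,"z": 0.0,"spin": 0.0,"fingers": -1.0},
  {"x": 0.0,"y": 0.0,"z": 0.0,"spin": 0.0,"fingers": -1.0},
  {"x": 0.0,"y": 0.0,"z": 0.0,"spin": 0.0,"fingers": -1.0},
], newtons=30)

```text
time_s: 4.3
tcp_pos: [0.5526, 0.2912, 0.1537]
eef_rot: [-179.9, -0.0, -176.4]
contact_force: [0.7, -6.0, 2.5]
gripper_width: 0.0081
gripper_force: 30.0
```

drive_tool([
  {"x": 0.0,"y": 0.0,"z": -0.02,"spin": 0.0,"fingers": -1.0},
  {"x": 0.0,"y": 0.0,"z": -0.05,"spin": 0.0,"fingers": -1.0},
  {"x": 0.0,"y": 0.0,"z": -0.09,"spin": 0.0,"fingers": -1.0},
  {"x": 0.0,"y": 0.0,"z": -0.135,"spin": 0.0,"fingers": -1.0},
  {"x": 0.0,"y": 0.0,"z": -0.175,"spin": 0.0,"fingers": -1.0},
  {"x": 0.0,"y": 0.0,"z": -0.185,"spin": 0.0,"fingers": -1.0},
  {"x": 0.0,"y": 0.0,"z": -0.185,"spin": 0.0,"fingers": -1.0},
], newtons=30)

```text
time_s: 5.18
tcp_pos: [0.5522, 0.2925, 0.3379]
eef_rot: [179.9, -0.0, -176.4]
contact_force: [-1.1, 0.4, -4.2]
gripper_width: 0.0078
gripper_force: 30.0
```

```bash
python3 -c "
from h import *
print(sensors.get_state()['contact_force'],sensors.get_state()['gripper_width'])
rel(.510,-.066,.19,-176)"
```

```text
[-1.09953779  0.37345471 -4.24834821] 0.007825705298323509
shift [0.0645, -0.3553, 0.1475] spin -0.007 t 5.175
```

drive_tool([
  {"x": 0.02,"y": -0.06,"z": 0.0,"spin": 0.0,"fingers": -1.0},
  {"x": 0.04,"y": -0.12,"z": 0.0,"spin": -0.007,"fingers": -1.0},
  {"x": 0.064,"y": -0.175,"z": 0.0,"spin": -0.007,"fingers": -1.0},
  {"x": 0.064,"y": -0.235,"z": 0.0,"spin": -0.007,"fingers": -1.0},
  {"x": 0.064,"y": -0.295,"z": 0.05,"spin": -0.007,"fingers": -1.0},
  {"x": 0.064,"y": -0.34,"z": 0.1,"spin": -0.007,"fingers": -1.0},
  {"x": 0.064,"y": -0.355,"z": 0.13,"spin": -0.007,"fingers": -1.0},
  {"x": 0.064,"y": -0.355,"z": 0.13,"spin": -0.007,"fingers": -1.0},
  {"x": 0.064,"y": -0.355,"z": 0.13,"spin": -0.007,"fingers": -1.0},
])

```text
time_s: 6.3
tcp_pos: [0.5108, -0.0663, 0.2078]
eef_rot: [-180.0, -0.1, -176.0]
contact_force: [0.5, 1.0, -1.6]
gripper_width: 0.0077
gripper_force: 30.0
```

```bash
python3 -c "
from h import *
im=look('wr4'); a=cv2.resize(im[0:300,120:520],(800,600),interpolation=cv2.INTER_CUBIC)
cv2.imwrite('pics/wr4b.png',a)
"
```

```text
6.3 [0.5108, -0.0663, 0.2078] [-179.98, -0.08, -176.03]
```

View pics/wr4b.png

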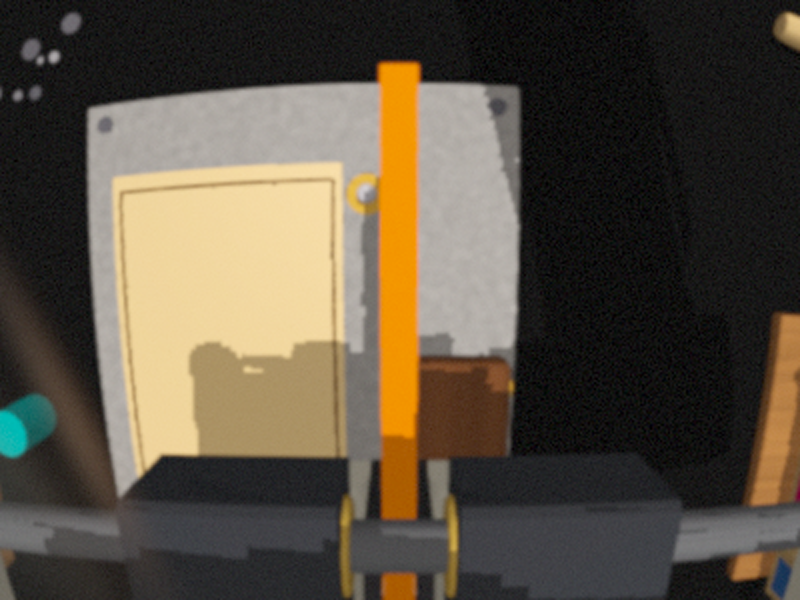

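The wrist view shows the near pin at (366,190), the jig's near corners at (88,107) and (519,88), the plate's near end at (399,64), and the bar at (418–510,357).

```bash
python3 -c "
from h import *
np.set_printoptions(precision=4,suppress=True)
P=([.5108,-.0663,.2078],[-179.98,-.08,-176.03])
A=[whit(P,120+u/2,v/2,z) for u,v,z in [(366,191,.03),(88,107,.02),(519,88,.02),(399,64,.216),(464,357,.141+.0),(518,280,.02),(100,340,.02)]]
print(np.array(A)); d=A[2]-A[1]; print(np.degrees(np.arctan2(-d[0],d[1])),np.hypot(*d[:2]))
o=(A[1]+A[2])/2; y=np.arctan2(-d[0],d[1]); ex=np.array([-np.sin(y),np.cos(y)]); ey=np.array([-np.cos(y),-np.sin(y)])
m=o[:2]-.15*ey; print('mid',m,'pin_near',m+.04*ex+.09*ey,'far',m+.04*ex-.09*ey)
"
```

```text
[[ 0.4225 -0.0878  0.03  ]
 [ 0.3747 -0.2497  0.02  ]
 [ 0.3595 -0.0128  0.02  ]
 [ 0.4043 -0.0726  0.216 ]
 [ 0.4809 -0.0452  0.141 ]
 [ 0.4624 -0.0052  0.02  ]
 [ 0.5092 -0.2382  0.02  ]]
3.667654617370216 0.23733049144102233
mid [ 0.5168 -0.1217] pin_near [ 0.4244 -0.0875] far [ 0.6041 -0.076 ]
```

drive_tool([
  {"x": 0.0,"y": 0.0,"z": 0.02,"spin": 0.0,"fingers": -1.0},
  {"x": 0.0,"y": 0.0,"z": 0.035,"spin": 0.0,"fingers": -1.0},
  {"x": 0.0,"y": 0.0,"z": 0.042,"spin": 0.0,"fingers": -1.0},
  {"x": 0.0,"y": 0.0,"z": 0.044,"spin": 0.0,"fingers": -1.0},
  {"x": 0.0,"y": 0.0,"z": 0.044,"spin": 0.0,"fingers": -1.0},
  {"x": 0.0,"y": 0.0,"z": 0.045,"spin": 0.0,"fingers": -1.0},
  {"x": 0.0,"y": 0.0,"z": 0.045,"spin": 0.0,"fingers": -1.0},
])

```text
time_s: 7.22
tcp_pos: [0.5111, -0.0663, 0.1638]
eef_rot: [180.0, 0.0, -176.0]
contact_force: [-0.3, -0.7, -2.5]
gripper_width: 0.008
gripper_force: 30.0
```

drive_tool([
  {"x": 0.0,"y": 0.0,"z": 0.001,"spin": 0.0,"fingers": -1.0},
  {"x": 0.0,"y": 0.0,"z": 0.002,"spin": 0.0,"fingers": -1.0},
  {"x": 0.0,"y": 0.0,"z": 0.003,"spin": 0.0,"fingers": -1.0},
  {"x": 0.0,"y": 0.0,"z": 0.003,"spin": 0.0,"fingers": -1.0},
])

```text
time_s: 7.72
tcp_pos: [0.5109, -0.0666, 0.1617]
eef_rot: [-180.0, 0.0, -176.0]
contact_force: [-5.7, -0.1, 8.7]
gripper_width: 0.0078
gripper_force: 30.0
```

drive_tool([
  {"x": 0.0,"y": 0.0,"z": -0.001,"spin": 0.0,"fingers": -1.0},
  {"x": 0.0,"y": 0.0,"z": -0.001,"spin": 0.0,"fingers": -0.8},
  {"x": 0.0,"y": 0.0,"z": -0.001,"spin": 0.0,"fingers": -0.7},
  {"x": 0.0,"y": 0.0,"z": -0.001,"spin": 0.0,"fingers": -0.7},
  {"x": 0.0,"y": 0.0,"z": -0.001,"spin": 0.0,"fingers": -0.7},
], newtons=5)

```text
time_s: 8.35
tcp_pos: [0.511, -0.0663, 0.1615]
eef_rot: [-180.0, -0.0, -176.0]
contact_force: [0.5, 0.3, 0.6]
gripper_width: 0.013
gripper_force: 0.0
```

```bash
python3 -c "
from h import *
im=look('wr5'); s=cams.capture('scene')['pixels'][:,:,::-1]
a=cv2.resize(im[0:300,200:500],(500,500),interpolation=cv2.INTER_CUBIC); b=cv2.resize(s[130:330,230:350],(300,500),interpolation=cv2.INTER_CUBIC)
cv2.imwrite('pics/wr5b.png',np.hstack([a,b]))
"
```

```text
8.35 [0.511, -0.0663, 0.1615] [-180.0, -0.0, -176.0]
```

View pics/wr5b.png

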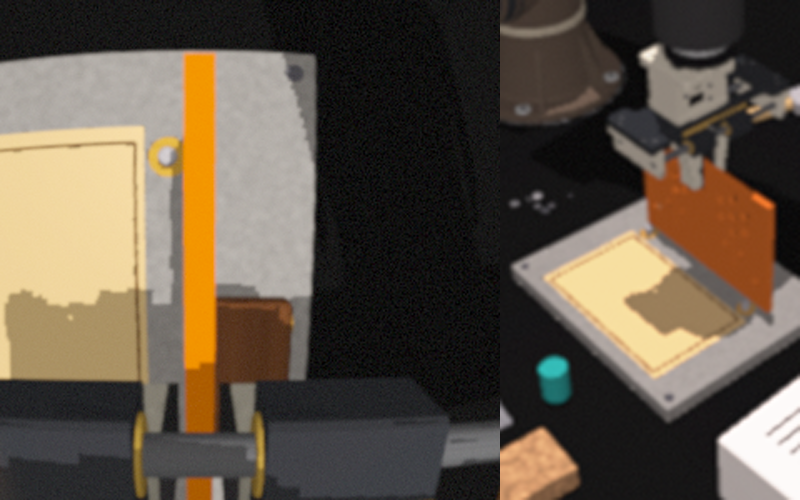

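drive_tool([
  {"x": 0.0,"y": 0.0,"z": 0.0,"spin": 0.0,"fingers": -0.3},
  {"x": 0.0,"y": 0.0,"z": -0.01,"spin": 0.0,"fingers": -0.3},
  {"x": 0.0,"y": 0.0,"z": -0.03,"spin": 0.0,"fingers": -0.3},
  {"x": 0.0,"y": 0.0,"z": -0.08,"spin": 0.0,"fingers": 0.0},
  {"x": 0.0,"y": 0.06,"z": -0.08,"spin": 0.18,"fingers": 0.8},
  {"x": 0.0,"y": 0.08,"z": -0.08,"spin": 0.36,"fingers": 0.8},
  {"x": 0.0,"y": 0.08,"z": -0.08,"spin": 0.54,"fingers": 0.8},
  {"x": 0.0,"y": 0.08,"z": -0.08,"spin": 0.72,"fingers": 0.8},
  {"x": 0.0,"y": 0.08,"z": -0.08,"spin": 0.9,"fingers": 0.8},
  {"x": 0.0,"y": 0.08,"z": -0.08,"spin": 1.08,"fingers": 0.8},
])

```text
time_s: 9.7
tcp_pos: [0.5055, 0.0135, 0.2424]
eef_rot: [180.0, 0.0, 121.8]
contact_force: [-0.9, 0.6, -0.1]
gripper_width: 0.0787
gripper_force: 0.0
```

```bash
python3 -c "
from h import *
print(sensors.get_state()['joints'].round(1)); rel(.507,-.002,.25,94)"
```

```text
[  23.8    4.6  -20.6    0.   -64.8 -172. ]
shift [-0.014, -0.0069, -0.0076] spin 0.485 t 9.7
```

drive_tool([
  {"x": 0.0,"y": 0.0,"z": 0.0,"spin": -0.18,"fingers": 0.8},
  {"x": 0.0,"y": 0.0,"z": 0.0,"spin": -0.36,"fingers": 0.8},
  {"x": 0.0,"y": 0.0,"z": 0.0,"spin": -0.54,"fingers": 0.8},
  {"x": 0.0,"y": 0.0,"z": 0.0,"spin": -0.72,"fingers": 0.8},
  {"x": 0.0,"y": 0.0,"z": 0.0,"spin": -0.9,"fingers": 0.8},
  {"x": 0.0,"y": 0.0,"z": 0.0,"spin": -1.08,"fingers": 0.8},
  {"x": 0.0,"y": 0.0,"z": 0.0,"spin": -1.26,"fingers": 0.8},
  {"x": 0.0,"y": 0.0,"z": 0.0,"spin": -1.44,"fingers": 0.8},
  {"x": 0.0,"y": 0.0,"z": 0.0,"spin": -1.62,"fingers": 0.8},
  {"x": 0.0,"y": 0.0,"z": 0.0,"spin": -1.8,"fingers": 0.8},
])

```text
time_s: 10.95
tcp_pos: [0.5055, 0.0135, 0.2424]
eef_rot: [-180.0, 0.0, -134.4]
contact_force: [0.4, 0.2, 0.1]
gripper_width: 0.0794
gripper_force: 0.0
```

```bash
python3 -c "
from h import *
print(sensors.get_state()['joints'].round(1)); rel(.507,-.002,.25,-86)"
```

```text
[ 23.8   4.6 -20.6   0.  -64.8 -68.2]
shift [0.01, -0.0119, -0.0076] spin -0.8448 t 10.95
```

drive_tool([
  {"x": 0.01,"y": -0.012,"z": 0.0,"spin": -0.18,"fingers": 0.8},
  {"x": 0.01,"y": -0.012,"z": 0.0,"spin": -0.36,"fingers": 0.8},
  {"x": 0.01,"y": -0.012,"z": 0.0,"spin": -0.54,"fingers": 0.8},
  {"x": 0.01,"y": -0.012,"z": 0.0,"spin": -0.72,"fingers": 0.8},
  {"x": 0.01,"y": -0.012,"z": 0.0,"spin": -0.845,"fingers": 0.8},
  {"x": 0.01,"y": -0.012,"z": 0.0,"spin": -0.845,"fingers": 0.8},
  {"x": 0.01,"y": -0.012,"z": 0.0,"spin": -0.845,"fingers": 0.8},
])

```text
time_s: 11.82
tcp_pos: [0.5069, -0.0021, 0.2419]
eef_rot: [-180.0, 0.0, -86.5]
contact_force: [0.7, -0.3, 0.2]
gripper_width: 0.0788
gripper_force: 0.0
```

```bash
python3 -c "
from h import *
np.set_printoptions(precision=4,suppress=True)
im=look('wr6'); s=sensors.get_state(); P=(s['tcp_pos'],s['eef_rot'])
hsv=cv2.cvtColor(im,cv2.COLOR_BGR2HSV); m=cv2.inRange(hsv,(8,200,200),(20,255,255))
n,l,st,c=cv2.connectedComponentsWithStats(m)
for i in range(1,n):
    if st[i,4]>300: print(st[i],c[i]); k=i
v,u=np.nonzero(l==1+np.argmax(st[1:,4]))
for q in ((u.min(),v[u==u.min()].mean()),(u.max(),v[u==u.max()].mean()),(u.mean(),v.mean())): print(q,whit(P,q[0],q[1],.17))
b=cv2.inRange(hsv,(0,80,30),(12,255,140)); n,l,st,c=cv2.connectedComponentsWithStats(b)
for i in range(1,n):
    if st[i,4]>300: print('brown',st[i],c[i])
rel(.5075,-.0185,.103,-86)
"
```

```text
11.825 [0.5069, -0.0021, 0.2419] [-179.98, 0.0, -86.49]
[ 305  119  161   14 1652] [385.8487 124.7621]
(np.int64(305), np.float64(119.5)) [ 0.5196 -0.069   0.17  ]
(np.int64(465), np.float64(128.0)) [ 0.4051 -0.074   0.17  ]
(np.float64(385.84866828087166), np.float64(124.76210653753027)) [ 0.4649 -0.0696  0.17  ]
brown [ 265  131   86   31 1435] [315.4732 145.7317]
shift [0.0165, 0.0005, 0.1388] spin -0.0081 t 11.875
```

drive_tool([
  {"x": 0.0,"y": 0.0,"z": 0.04,"spin": -0.008,"fingers": 0.8},
  {"x": 0.0,"y": 0.0,"z": 0.08,"spin": -0.008,"fingers": 0.8},
  {"x": 0.0,"y": 0.0,"z": 0.12,"spin": -0.008,"fingers": 0.8},
  {"x": 0.0,"y": 0.0,"z": 0.139,"spin": -0.008,"fingers": 0.8},
  {"x": 0.008,"y": 0.0,"z": 0.139,"spin": -0.008,"fingers": 0.8},
  {"x": 0.014,"y": 0.0,"z": 0.139,"spin": -0.008,"fingers": 0.8},
  {"x": 0.018,"y": 0.0,"z": 0.139,"spin": -0.008,"fingers": 0.8},
  {"x": 0.018,"y": 0.0,"z": 0.139,"spin": -0.008,"fingers": 0.8},
])

```text
time_s: 12.88
tcp_pos: [0.5085, -0.0203, 0.1034]
eef_rot: [-179.9, 0.0, -85.9]
contact_force: [-0.2, -0.6, -0.7]
gripper_width: 0.0792
gripper_force: 0.0
```

```bash
python3 -c "
from h import *
np.set_printoptions(precision=4,suppress=True)
P=([.5069,-.0021,.2419],[-179.98,0,-86.49])
for u in (265,351): print(whit(P,u,146,.102))
rel(.508,-.0224,.103,-86); print(sensors.get_state()['contact_force'])
im=look('wr7')
hsv=cv2.cvtColor(im,cv2.COLOR_BGR2HSV); m=cv2.inRange(hsv,(8,200,200),(20,255,255)); s=sensors.get_state(); P=(s['tcp_pos'],s['eef_rot'])
n,l,st,c=cv2.connectedComponentsWithStats(m); i=1+np.argmax(st[1:,4]); print(st[i])
v,u=np.nonzero(l==i)
for a in (320,360,400): print(whit(P,a,v[u==a].mean(),.17))
cv2.imwrite('pics/wr7b.png',cv2.resize(im[60:360,140:540],(800,600)))
"
```

```text
[ 0.5575 -0.0415  0.102 ]
[ 0.4801 -0.046   0.102 ]
shift [0.0021, 0.0006, 0.0004] spin 0.0013 t 12.875
[-0.1945 -0.6212 -0.7155]
12.875 [0.5085, -0.0203, 0.1034] [-179.91, 0.02, -85.92]
[ 375  204  241   32 5986]
[nan nan nan]
[nan nan nan]
[ 0.4908 -0.0685  0.17  ]<string>:11: RuntimeWarning: Mean of empty slice.
  ret = ret.dtype.type(ret / rcount)
```

View pics/wr7b.png

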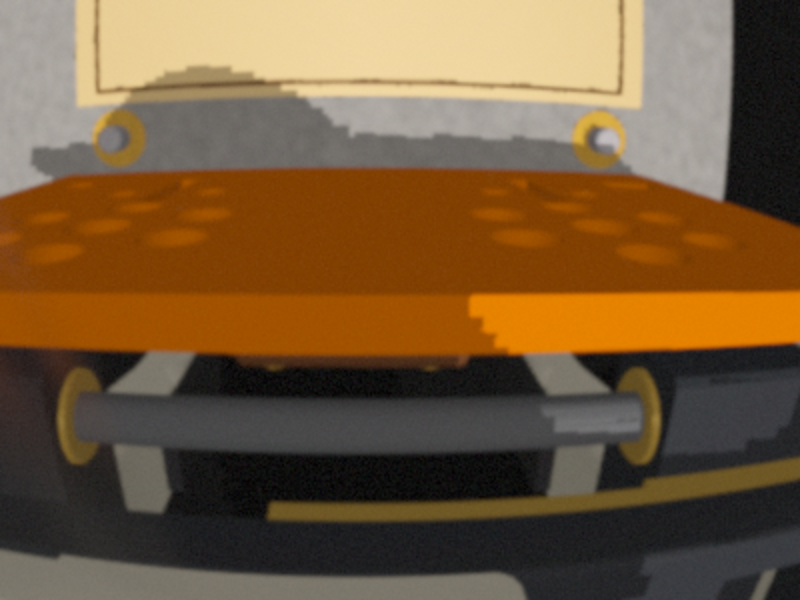

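The wrist view shows the plate standing upright with the bar between the fingers. The far pin is at (113,138) and the near pin at (601,138).

drive_tool([
  {"x": 0.001,"y": 0.0,"z": 0.0,"spin": 0.0,"fingers": 0.6},
  {"x": 0.002,"y": 0.0,"z": 0.0,"spin": 0.0,"fingers": 0.5},
  {"x": 0.003,"y": 0.0,"z": 0.0,"spin": 0.0,"fingers": 0.5},
  {"x": 0.003,"y": 0.0,"z": 0.0,"spin": 0.0,"fingers": 0.5},
], newtons=15)

```text
time_s: 13.42
tcp_pos: [0.5083, -0.023, 0.1026]
eef_rot: [180.0, -0.0, -85.9]
contact_force: [0.3, -1.0, 0.8]
gripper_width: 0.0658
gripper_force: 0.0
```

```bash
python3 -c "
from h import *
np.set_printoptions(precision=4,suppress=True)
P=([.5085,-.0203,.1034],[-179.91,.02,-85.92])
a=whit(P,140+113/2,60+136/2,.03);b=whit(P,140+601/2,60+136/2,.03);print(a,b,np.hypot(*(a-b)[:2]),np.degrees(np.arctan2((a-b)[1],(a-b)[0])))
im=look('wr8');P=(sensors.get_state()['tcp_pos'],sensors.get_state()['eef_rot'])
hsv=cv2.cvtColor(im,cv2.COLOR_BGR2HSV); m=cv2.inRange(hsv,(8,200,200),(20,255,255))
n,l,st,c=cv2.connectedComponentsWithStats(m); i=1+np.argmax(st[1:,4]); v,u=np.nonzero(l==i)
for a in (400,420): print(whit(P,a,v[u==a].mean(),.17))
"
```

```text
[ 0.5992 -0.0782  0.03  ] [ 0.4265 -0.0906  0.03  ] 0.17320279707339817 4.099545947865591
13.425 [0.5083, -0.023, 0.1026] [180.0, -0.0, -85.87]
[ 0.4906 -0.0688  0.17  ]
[ 0.4853 -0.0691  0.17  ]
```

drive_tool([
  {"x": 0.0,"y": 0.0,"z": 0.0,"spin": 0.0,"fingers": 0.3},
  {"x": 0.0,"y": 0.0,"z": 0.0,"spin": 0.0,"fingers": 0.2},
  {"x": 0.0,"y": 0.0,"z": 0.0,"spin": 0.0,"fingers": 0.0},
  {"x": 0.0,"y": 0.0,"z": 0.0,"spin": 0.0,"fingers": 0.0},
], newtons=15)

```text
time_s: 13.98
tcp_pos: [0.5086, -0.0229, 0.1027]
eef_rot: [-180.0, 0.0, -85.9]
contact_force: [1.1, -0.1, -0.4]
gripper_width: 0.0596
gripper_force: 15.0
```

drive_tool([
  {"x": 0.003,"y": 0.0,"z": -0.002,"spin": 0.0,"fingers": 0.0},
  {"x": 0.006,"y": 0.0,"z": -0.0035,"spin": 0.0,"fingers": 0.0},
  {"x": 0.011,"y": 0.0,"z": -0.006,"spin": 0.0,"fingers": 0.0},
  {"x": 0.018,"y": 0.0,"z": -0.008,"spin": 0.0,"fingers": 0.0},
  {"x": 0.018,"y": 0.0,"z": -0.008,"spin": 0.0,"fingers": 0.0},
])

```text
time_s: 14.6
tcp_pos: [0.5094, -0.0416, 0.1107]
eef_rot: [180.0, -0.0, -85.9]
contact_force: [-0.9, -0.3, -1.5]
gripper_width: 0.0594
gripper_force: 15.0
```

```bash
cat >> h.py <<'E'
def orange():
    im=look('o'); s=sensors.get_state(); P=(s['tcp_pos'],s['eef_rot'])
    hsv=cv2.cvtColor(im,cv2.COLOR_BGR2HSV); m=cv2.inRange(hsv,(6,180,90),(20,255,255)); m[380:]=0
    rows=[int(np.nonzero(m[:,c])[0].min()) if m[:,c].any() else -1 for c in range(240,420,30)]
    bot=[int(np.nonzero(m[:,c])[0].max()) if m[:,c].any() else -1 for c in range(240,420,30)]
    print(rows,bot,int((m>0).sum()),s['contact_force'].round(1),s['gripper_width'])
E
python3 -c "
from h import *
orange()"
```

```text
14.6 [0.5094, -0.0416, 0.1107] [179.99, -0.0, -85.92]
[139, 137, 136, 136, 136, 136] [184, 179, 178, 178, 179, 182] 22259 [-0.8  0.3 -2.1] 0.059281761581427395
```

```bash
cat >> h.py <<'E'
def theta(v,dz=.004):
    # tool coords: right = +x tool, up = -z tool ; P at (.0076,0,.0076)
    from scipy.optimize import brentq
    I=([0,0,0],[0,0,0])
    def f(t):
        t=np.radians(t); tx,tz=np.cos(t),np.sin(t) # unit toward top edge (right,up); normal (bar side) = (-sin,cos)
        R_=.075*tx+(.036-dz)*np.sin(t); U=.075*tz-(.036-dz)*np.cos(t)
        return wpix(I,[.0076+R_,0.0001,.0076-U])[1]
    g=[(t,round(f(t))) for t in range(-10,100,10)]
    return g
E
python3 -c "
from h import *
print(theta(0)); print(theta(0,-.004))"
```

```text
[(-10, 107), (0, 95), (10, 85), (20, 78), (30, 76), (40, 79), (50, 90), (60, 112), (70, 146), (80, 194), (90, 250)]
[(-10, 109), (0, 95), (10, 84), (20, 74), (30, 69), (40, 68), (50, 75), (60, 90), (70, 119), (80, 163), (90, 220)]
```

drive_tool([
  {"x": 0.005,"y": 0.0,"z": -0.001,"spin": 0.0,"fingers": 0.0},
  {"x": 0.01,"y": 0.0,"z": -0.002,"spin": 0.0,"fingers": 0.0},
  {"x": 0.015,"y": 0.0,"z": -0.002,"spin": 0.0,"fingers": 0.0},
  {"x": 0.02,"y": 0.0,"z": -0.002,"spin": 0.0,"fingers": 0.0},
  {"x": 0.02,"y": 0.0,"z": -0.002,"spin": 0.0,"fingers": 0.0},
])

```text
time_s: 15.28
tcp_pos: [0.5112, -0.0613, 0.1127]
eef_rot: [-180.0, -0.0, -85.9]
contact_force: [0.6, -0.3, 0.8]
gripper_width: 0.0597
gripper_force: 15.0
```

```bash
python3 -c "
from h import *
orange()"
```

```text
15.275 [0.5112, -0.0613, 0.1127] [-179.98, -0.0, -85.9]
[92, 90, 89, 88, 88, 89] [210, 315, 179, 179, 179, 209] 46234 [-0.2 -0.2 -0.2] 0.05964267946122065
```

drive_tool([
  {"x": 0.002,"y": 0.0,"z": -0.004,"spin": 0.0,"fingers": 0.0},
  {"x": 0.004,"y": 0.0,"z": -0.01,"spin": 0.0,"fingers": 0.0},
  {"x": 0.004,"y": 0.0,"z": -0.018,"spin": 0.0,"fingers": 0.0},
  {"x": 0.004,"y": 0.0,"z": -0.025,"spin": 0.0,"fingers": 0.0},
  {"x": 0.004,"y": 0.0,"z": -0.025,"spin": 0.0,"fingers": 0.0},
  {"x": 0.004,"y": 0.0,"z": -0.025,"spin": 0.0,"fingers": 0.0},
])

```text
time_s: 16.08
tcp_pos: [0.5111, -0.0649, 0.1375]
eef_rot: [180.0, 0.0, -85.9]
contact_force: [-0.7, 0.6, -2.6]
gripper_width: 0.059
gripper_force: 15.0
```

```bash
python3 -c "
from h import *
orange(); s=cams.capture('scene')['pixels'][:,:,::-1]; w=cv2.imread('pics/o.png')
cv2.imwrite('pics/v9.png',np.hstack([cv2.resize(w[0:320,120:520],(480,384)),cv2.resize(s[130:322,220:380],(320,384),interpolation=cv2.INTER_CUBIC)]))"
```

```text
16.075 [0.5111, -0.0649, 0.1375] [180.0, 0.01, -85.88]
[72, 70, 69, 69, 68, 70] [227, 258, 258, 259, 259, 228] 50680 [ 1.  -1.  -2.5] 0.05907270768113301
```

View pics/v9.png

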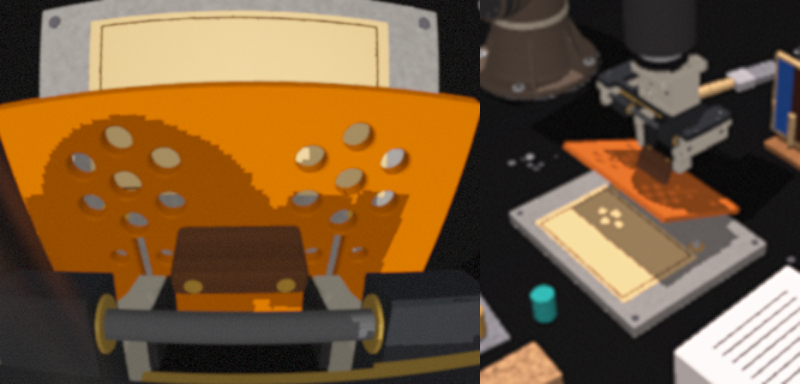

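The plate hangs from its bar, tilted about 40° with its right edge high and the bar up. The bed and the wrist view's lower rail are clear of it.

```bash
python3 -c "
from h import *
rel(.5157,-.1213,.1,-85.9)"
```

```text
shift [0.0566, -0.0006, 0.0373] spin 0.0004 t 16.175
```

drive_tool([
  {"x": 0.01,"y": 0.0,"z": 0.0,"spin": 0.0,"fingers": 0.0},
  {"x": 0.025,"y": 0.0,"z": 0.0,"spin": 0.0,"fingers": 0.0},
  {"x": 0.04,"y": 0.0,"z": 0.0,"spin": 0.0,"fingers": 0.0},
  {"x": 0.052,"y": 0.0,"z": 0.005,"spin": 0.0,"fingers": 0.0},
  {"x": 0.0565,"y": -0.0005,"z": 0.012,"spin": 0.0,"fingers": 0.0},
  {"x": 0.0565,"y": -0.0005,"z": 0.02,"spin": 0.0,"fingers": 0.0},
  {"x": 0.0565,"y": -0.0005,"z": 0.028,"spin": 0.0,"fingers": 0.0},
  {"x": 0.0565,"y": -0.0005,"z": 0.036,"spin": 0.0,"fingers": 0.0},
  {"x": 0.0565,"y": -0.0005,"z": 0.036,"spin": 0.0,"fingers": 0.0},
])

```text
time_s: 17.3
tcp_pos: [0.5153, -0.1209, 0.1007]
eef_rot: [179.9, 0.0, -85.9]
contact_force: [-0.6, -0.3, -2.2]
gripper_width: 0.0593
gripper_force: 15.0
```

```bash
python3 -c "
from h import *
orange()"
```

```text
17.3 [0.5153, -0.1209, 0.1007] [179.91, 0.01, -85.86]
[76, 74, 73, 72, 72, 73] [201, 258, 258, 259, 258, 228] 47055 [ 1.1  0.  -2.4] 0.05931225312401484
```

drive_tool([
  {"x": 0.0,"y": 0.0,"z": 0.004,"spin": 0.0,"fingers": 0.0},
  {"x": 0.0,"y": 0.0,"z": 0.008,"spin": 0.0,"fingers": 0.0},
  {"x": 0.0,"y": 0.0,"z": 0.012,"spin": 0.0,"fingers": 0.0},
  {"x": 0.0,"y": 0.0,"z": 0.016,"spin": 0.0,"fingers": 0.0},
  {"x": 0.0,"y": 0.0,"z": 0.016,"spin": 0.0,"fingers": 0.0},
])

```text
time_s: 17.98
tcp_pos: [0.5157, -0.1212, 0.0852]
eef_rot: [180.0, 0.0, -85.9]
contact_force: [-1.0, -0.3, -2.3]
gripper_width: 0.0595
gripper_force: 15.0
```

```bash
python3 -c "
from h import *
orange()"
```

```text
17.975 [0.5157, -0.1212, 0.0852] [179.97, 0.01, -85.88]
[89, 87, 85, 85, 85, 86] [210, 301, 302, 301, 300, 228] 42674 [-0.2 -0.  -2.1] 0.059459616336716696
```

drive_tool([
  {"x": 0.0,"y": 0.0,"z": 0.003,"spin": 0.0,"fingers": 0.0},
  {"x": 0.0,"y": 0.0,"z": 0.006,"spin": 0.0,"fingers": 0.0},
  {"x": 0.0,"y": 0.0,"z": 0.009,"spin": 0.0,"fingers": 0.0},
  {"x": 0.0,"y": 0.0,"z": 0.009,"spin": 0.0,"fingers": 0.0},
])

```text
time_s: 18.52
tcp_pos: [0.5161, -0.1213, 0.0773]
eef_rot: [-180.0, -0.0, -85.8]
contact_force: [-1.9, 0.3, 6.7]
gripper_width: 0.0594
gripper_force: 15.0
```

```bash
python3 -c "
from h import *
orange()"
```

```text
18.525 [0.5161, -0.1213, 0.0773] [-179.98, -0.02, -85.85]
[98, 96, 95, 94, 94, 94] [217, 311, 312, 312, 311, 310] 41083 [-2.4 -0.3  7.6] 0.05930328188094038
```

drive_tool([
  {"x": -0.001,"y": 0.0,"z": -0.0005,"spin": 0.0,"fingers": 0.0},
  {"x": -0.002,"y": 0.0,"z": -0.0005,"spin": 0.0,"fingers": 0.0},
  {"x": -0.003,"y": 0.0,"z": -0.0005,"spin": 0.0,"fingers": 0.0},
  {"x": -0.004,"y": 0.0,"z": -0.0005,"spin": 0.0,"fingers": 0.0},
])

```text
time_s: 19.08
tcp_pos: [0.5159, -0.1173, 0.0773]
eef_rot: [-180.0, -0.0, -85.9]
contact_force: [1.8, -3.7, 4.4]
gripper_width: 0.059
gripper_force: 15.0
```

drive_tool([
  {"x": -0.001,"y": 0.0,"z": 0.0,"spin": 0.0,"fingers": 0.0},
  {"x": -0.002,"y": 0.0,"z": 0.0,"spin": 0.0,"fingers": 0.0},
])

```text
time_s: 19.32
tcp_pos: [0.5156, -0.1152, 0.0772]
eef_rot: [-180.0, -0.0, -85.9]
contact_force: [1.7, -3.5, 4.9]
gripper_width: 0.0593
gripper_force: 15.0
```

drive_tool([
  {"x": -0.001,"y": 0.0,"z": 0.0,"spin": 0.0,"fingers": 0.0},
  {"x": -0.002,"y": 0.0,"z": 0.0,"spin": 0.0,"fingers": 0.0},
])

```text
time_s: 19.58
tcp_pos: [0.5152, -0.1136, 0.0771]
eef_rot: [180.0, -0.0, -85.9]
contact_force: [0.8, -8.2, 3.9]
gripper_width: 0.0595
gripper_force: 14.9
```

drive_tool([
  {"x": 0.0,"y": 0.0,"z": 0.001,"spin": 0.0,"fingers": 0.0},
  {"x": 0.0,"y": 0.0,"z": 0.002,"spin": 0.0,"fingers": 0.0},
  {"x": 0.0,"y": 0.0,"z": 0.002,"spin": 0.0,"fingers": 0.0},
])

```text
time_s: 19.95
tcp_pos: [0.5152, -0.1127, 0.0748]
eef_rot: [180.0, 0.0, -85.9]
contact_force: [1.1, 2.2, -0.9]
gripper_width: 0.0591
gripper_force: 15.0
```

```bash
python3 -c "
from h import *
orange(); print(sensors.get_state()['moment'])"
```

```text
19.95 [0.5152, -0.1127, 0.0748] [180.0, 0.04, -85.9]
[95, 93, 92, 92, 92, 93] [215, 311, 312, 312, 312, 311] 42226 [ 0.8  2.4 -0.2] 0.059771921942259776
[ 1.14947544 -0.29195611 -0.48578742]
```

drive_tool([
  {"x": 0.0,"y": 0.0,"z": 0.002,"spin": 0.0,"fingers": 0.0},
  {"x": 0.0,"y": 0.0,"z": 0.004,"spin": 0.0,"fingers": 0.0},
  {"x": 0.0,"y": 0.0,"z": 0.004,"spin": 0.0,"fingers": 0.0},
])

```text
time_s: 20.38
tcp_pos: [0.5156, -0.1122, 0.0711]
eef_rot: [-179.9, 0.1, -85.9]
contact_force: [-0.5, 7.7, 1.9]
gripper_width: 0.0596
gripper_force: 15.0
```

```bash
python3 -c "
from h import *
orange(); print(sensors.get_state()['moment'])"
```

```text
20.375 [0.5156, -0.1122, 0.0711] [-179.95, 0.06, -85.86]
[92, 91, 90, 90, 90, 92] [213, 309, 310, 310, 309, 308] 42621 [0.2 8.6 2.9] 0.05942153595021398
[ 2.86576208  0.06929165 -0.33226327]
```

drive_tool([
  {"x": 0.001,"y": 0.0,"z": 0.001,"spin": 0.0,"fingers": 0.0},
  {"x": 0.001,"y": 0.0,"z": 0.002,"spin": 0.0,"fingers": 0.0},
  {"x": 0.001,"y": 0.0,"z": 0.0035,"spin": 0.0,"fingers": 0.0},
  {"x": 0.001,"y": 0.0,"z": 0.0035,"spin": 0.0,"fingers": 0.0},
])

```text
time_s: 20.92
tcp_pos: [0.5157, -0.1138, 0.0692]
eef_rot: [-179.9, -0.0, -85.8]
contact_force: [-6.4, 6.3, 19.0]
gripper_width: 0.0598
gripper_force: 15.0
```

```bash
python3 -c "
from h import *
orange(); print(sensors.get_state()['moment'])"
```

```text
20.925 [0.5157, -0.1138, 0.0692] [-179.94, -0.01, -85.77]
[94, 93, 93, 92, 93, 94] [216, 311, 312, 312, 312, 310] 42578 [-5.3  6.7 18.8] 0.05921933351726503
[2.29095879 2.10919947 0.0457946 ]
```

drive_tool([
  {"x": 0.001,"y": 0.0,"z": -0.001,"spin": 0.0,"fingers": 0.0},
  {"x": 0.001,"y": 0.0,"z": -0.001,"spin": 0.0,"fingers": 0.3},
  {"x": 0.001,"y": 0.0,"z": -0.001,"spin": 0.0,"fingers": 0.5},
  {"x": 0.001,"y": 0.0,"z": -0.001,"spin": 0.0,"fingers": 0.5},
  {"x": 0.001,"y": 0.0,"z": -0.03,"spin": 0.0,"fingers": 0.6},
  {"x": 0.001,"y": 0.0,"z": -0.07,"spin": 0.0,"fingers": 0.6},
  {"x": 0.001,"y": 0.0,"z": -0.07,"spin": 0.0,"fingers": 0.6},
  {"x": 0.001,"y": 0.0,"z": -0.07,"spin": 0.0,"fingers": 0.6},
], newtons=3)

```text
time_s: 21.98
tcp_pos: [0.5148, -0.1154, 0.1371]
eef_rot: [180.0, 0.0, -85.9]
contact_force: [-0.1, -0.3, -0.2]
gripper_width: 0.0698
gripper_force: 0.0
```

```bash
python3 -c "
from h import *
im=look('wr10'); s=cams.capture('scene')['pixels'][:,:,::-1]
cv2.imwrite('pics/v10.png',np.hstack([cv2.resize(im[0:320,140:500],(450,400)),cv2.resize(s[180:320,230:352],(350,400),interpolation=cv2.INTER_CUBIC)]))"
```

```text
21.975 [0.5148, -0.1154, 0.1371] [179.96, 0.01, -85.9]
```

View pics/v10.png

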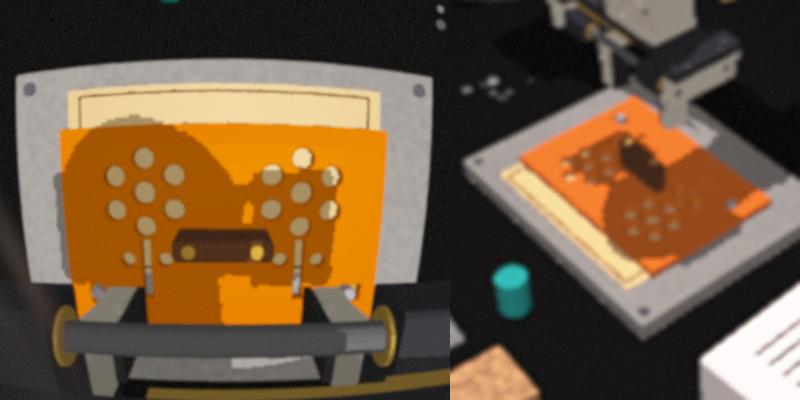

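The plate lies on the bed with its bar up, and the pins show inside both holes at (98,292) and (348,292). Next I check the geometry with numbers.

```bash
python3 -c "
from h import *
np.set_printoptions(precision=4,suppress=True)
P=([.5148,-.1154,.1371],[179.96,.01,-85.9])
for n,u,v,z in [('right far',62,131,.028),('right near',386,133,.028),('pin far',98,291,.03),('pin near',348,291,.03),('jig rf',16,74,.02),('jig rn',433,76,.02),('bar c',223,230,.062)]: print(n,whit(P,140+u*.8,v*.8,z))
for u,v in [(523,157),(632,96),(770,208),(645,272)]: print('sc',hit('scene',230+(u-450)/2.869,180+v/2.857,.028,1))
for u,v in [(622,118),(733,205)]: print('scpin',hit('scene',230+(u-450)/2.869,180+v/2.857,.03,1))
"
```

```text
right far [ 0.6269 -0.1902  0.028 ]
right near [ 0.4123 -0.2044  0.028 ]
pin far [ 0.6004 -0.0801  0.03  ]
pin near [ 0.4244 -0.0928  0.03  ]
jig rf [ 0.6705 -0.2327  0.02  ]
jig rn [ 0.3744 -0.2528  0.02  ]
bar c [ 0.5159 -0.1378  0.062 ]
sc [ 0.4217 -0.2046  0.028 ]
sc [ 0.406  -0.0597  0.028 ]
sc [ 0.6352 -0.0522  0.028 ]
sc [ 0.6315 -0.1975  0.028 ]
scpin [ 0.433  -0.0906  0.03  ]
scpin [ 0.6114 -0.0795  0.03  ]
```

drive_tool([
  {"x": 0.009,"y": 0.0,"z": 0.03,"spin": 0.0,"fingers": 0.75},
  {"x": 0.009,"y": 0.0,"z": 0.06,"spin": 0.0,"fingers": 0.75},
  {"x": 0.009,"y": 0.0,"z": 0.08,"spin": 0.0,"fingers": 0.75},
  {"x": 0.009,"y": 0.0,"z": 0.086,"spin": 0.0,"fingers": 0.75},
  {"x": 0.009,"y": 0.0,"z": 0.086,"spin": 0.0,"fingers": 0.75},
  {"x": 0.009,"y": 0.0,"z": 0.086,"spin": 0.0,"fingers": 0.0},
  {"x": 0.009,"y": 0.0,"z": 0.086,"spin": 0.0,"fingers": 0.0},
  {"x": 0.009,"y": 0.0,"z": 0.086,"spin": 0.0,"fingers": 0.0},
], newtons=10)

```text
time_s: 23.08
tcp_pos: [0.5165, -0.1242, 0.0523]
eef_rot: [-179.9, 0.0, -85.9]
contact_force: [-0.9, 1.5, 3.9]
gripper_width: 0.0598
gripper_force: 10.0
```

drive_tool([
  {"x": -0.0015,"y": 0.0,"z": 0.0,"spin": 0.0,"fingers": 0.0},
  {"x": -0.003,"y": 0.0,"z": 0.0,"spin": 0.0,"fingers": 0.0},
  {"x": -0.003,"y": 0.0,"z": 0.0,"spin": 0.0,"fingers": 0.0},
])

```text
time_s: 23.45
tcp_pos: [0.5164, -0.1218, 0.0523]
eef_rot: [-179.9, -0.1, -85.9]
contact_force: [-0.2, -5.8, 6.4]
gripper_width: 0.06
gripper_force: 10.0
```

drive_tool([
  {"x": 0.0015,"y": 0.0,"z": 0.0,"spin": 0.0,"fingers": 0.0},
  {"x": 0.003,"y": 0.0,"z": 0.0,"spin": 0.0,"fingers": 0.0},
  {"x": 0.0045,"y": 0.0,"z": 0.0,"spin": 0.0,"fingers": 0.0},
  {"x": 0.0045,"y": 0.0,"z": 0.0,"spin": 0.0,"fingers": 0.0},
])

```text
time_s: 23.95
tcp_pos: [0.5168, -0.1245, 0.0522]
eef_rot: [-179.9, 0.1, -85.9]
contact_force: [-2.1, 8.8, 7.9]
gripper_width: 0.0598
gripper_force: 10.0
```

drive_tool([
  {"x": -0.002,"y": 0.0,"z": 0.0,"spin": 0.0,"fingers": 0.0},
  {"x": -0.002,"y": 0.0,"z": 0.001,"spin": 0.0,"fingers": 0.0},
  {"x": -0.002,"y": 0.0,"z": 0.002,"spin": 0.0,"fingers": 0.0},
  {"x": -0.002,"y": 0.0,"z": 0.002,"spin": 0.0,"fingers": 0.0},
], newtons=30)

```text
time_s: 24.45
tcp_pos: [0.5168, -0.1235, 0.0521]
eef_rot: [-179.9, -0.0, -85.8]
contact_force: [-7.0, 3.7, 28.5]
gripper_width: 0.06
gripper_force: 30.0
```

```bash
python3 -c "
from h import *
s=sensors.get_state();print(s['contact_force'],s['moment'],s['tcp_pos'])"
```

```text
[-7.00695424  3.73477192 28.49957374] [ 1.50508179  3.13685468 -0.03374525] [ 0.51677817 -0.12352479  0.05211178]
```

The wrist moments place the contact near (-107, +50) mm from the tool. So the near pin isn't in its slot yet, and I wiggle the yaw about the far pin.

drive_tool([
  {"x": -0.0005,"y": 0.0,"z": -0.0007,"spin": 0.006,"fingers": 0.0},
  {"x": -0.001,"y": 0.0,"z": -0.0007,"spin": 0.012,"fingers": 0.0},
  {"x": -0.001,"y": 0.0,"z": -0.0007,"spin": 0.012,"fingers": 0.0},
])

```text
time_s: 24.82
tcp_pos: [0.5168, -0.1233, 0.0521]
eef_rot: [-179.9, -0.1, -86.4]
contact_force: [-3.4, -3.4, 18.4]
gripper_width: 0.0598
gripper_force: 30.0
```

drive_tool([
  {"x": -0.0005,"y": 0.0,"z": 0.0,"spin": 0.006,"fingers": 0.0},
  {"x": -0.001,"y": 0.0,"z": 0.0,"spin": 0.012,"fingers": 0.0},
  {"x": -0.001,"y": 0.0,"z": 0.0,"spin": 0.012,"fingers": 0.0},
])

```text
time_s: 25.2
tcp_pos: [0.5167, -0.1227, 0.0521]
eef_rot: [-179.9, -0.1, -87.1]
contact_force: [-3.8, -7.2, 18.5]
gripper_width: 0.0599
gripper_force: 30.0
```

```bash
python3 -c "
from h import *
s=sensors.get_state();print(s['contact_force'],s['moment'],s['tcp_pos'],s['eef_rot'])"
```

```text
[-3.78291054 -7.20005994 18.53184588] [-2.21877008  1.35067102  1.02930125] [ 0.5167022  -0.12268913  0.05210263] [-1.79912204e+02 -1.13671717e-01 -8.70705105e+01]
```

drive_tool([
  {"x": 0.0,"y": 0.0,"z": -0.002,"spin": -0.012,"fingers": 0.5},
  {"x": 0.0,"y": 0.0,"z": -0.002,"spin": -0.02,"fingers": 0.6},
  {"x": 0.0,"y": 0.0,"z": -0.05,"spin": -0.02,"fingers": 0.7},
  {"x": -0.03,"y": 0.0,"z": -0.085,"spin": -0.02,"fingers": 0.7},
  {"x": -0.06,"y": 0.0,"z": -0.085,"spin": -0.02,"fingers": 0.7},
  {"x": -0.06,"y": 0.0,"z": -0.085,"spin": -0.02,"fingers": 0.7},
  {"x": -0.06,"y": 0.0,"z": -0.085,"spin": -0.02,"fingers": 0.7},
], newtons=5)

```text
time_s: 26.08
tcp_pos: [0.5127, -0.0618, 0.1348]
eef_rot: [179.9, -0.0, -86.1]
contact_force: [-0.4, -0.9, -0.5]
gripper_width: 0.0747
gripper_force: 0.0
```

```bash
cat >> h.py <<'E'
def amap(im,u,v,h=13,w=13):
    hsv=cv2.cvtColor(im,cv2.COLOR_BGR2HSV)
    for y in range(v-h,v+h+1):
        print(''.join('o' if (6<=p[0]<=20 and p[1]>170 and p[2]>70) else ('y' if 20<p[0]<35 and p[1]>90 else ('W' if p[2]>190 else ('g' if p[2]>100 else '.'))) for p in hsv[y,u-w:u+w+1]))
    print()
E
python3 -c "
from h import *
im=look('wr11'); s=sensors.get_state(); P=(s['tcp_pos'],s['eef_rot'])
for p in [(.6035,-.079,.028),(.4245,-.0905,.028)]:
    u,v=[int(round(a)) for a in wpix(P,p)]; print(u,v); amap(im,u,v)
"
```

```text
26.075 [0.5127, -0.0618, 0.1348] [179.95, -0.0, -86.07]
211 175
ooooooooooooooooooooooooooo
ooooooooooooooooooooooooooo
ooooooooooooooooooooooooooo
ooooooooooooooooooooooooooo
ooooooooooooooooooooooooooo
ooooooooooooooooooooooooooo
ooooooooooooooooooooooooooo
oooooooooooooooggoooooooooo
oooooooooooooggggggoooooooo
ooooooooooogggggggggooooooo
oooooooooooggggggggggoooooo
oooooooooogggggggggggoooooo
ooooooooooggggggggggggooooo
ooooooooogggggggggggggooooo
ooooooooogggggggggggggooooo
ooooooooogggggggggggggooooo
ooooooooogggggggggggggooooo
ooooooooooggggggggggggooooo
oooooooooogggggggggggoooooo
oooooooooooggggggggggoooooo
oooooooooooogggggggoooooooo
ooooooooooooooogooooooooooo
ooooooooooooooooooooooooooo
ooooooooooooooooooooooooooo
ooooooooooooooooooooooooooo
ooooooooooooooooooooooooooo
ooooooooooooooooooooooooooo

425 176
ooooooooooooooooooooooooooo
ooooooooooooooooooooooooooo
ooooooooooooooooooooooooooo
ooooooooooooooooooooooooooo
ooooooooooooooooooooooooooo
ooooooooooooooooooooooooooo
ooooooooooooooooooooooooooo
ooooooooooooooooooooooooooo
ooooooooogggggggWWWoooooooo
ooooooogggggggggggWWgoooooo
oooooygggggggggggWWWgoooooo
ooooooggg.ggggWWWWWgggooooo
ooooyygg.ggggWWWWWWgggooooo
ooooyyggggggWWWWWWWWggooooo
ooooyyggggggWWWWWWWWggooooo
ooooyyygggggWWWWWWWgggooooo
ooooyyyWggggWWWWWWWgggooooo
ooooyyyyyggggWWWWWWgggooooo
oooooyyygWWggggWWWWggoooooo
ooooooooooggggggggggooooooo
oooooooooooogggggggoooooooo
ooooooooooooooooooooooooooo
ooooooooooooooooooooooooooo
ooooooooooooooooooooooooooo
ooooooooooooooooooooooooooo
ooooooooooooooooooooooooooo
ooooooooooooooooooooooooooo
```

```bash
python3 -c "
from h import *
np.set_printoptions(precision=4,suppress=True)
P=([.5127,-.0618,.1348],[179.95,0,-86.07])
for z in (.028,.033,.038):
  a=whit(P,213.2,176.3,z);b=whit(P,424.7,177,z);print(z,a,b,np.hypot(*(a-b)[:2]))
im=cv2.imread('pics/wr11.png'); hsv=cv2.cvtColor(im,cv2.COLOR_BGR2HSV)
m=cv2.inRange(hsv,(6,170,70),(20,255,255)); n,l,st,c=cv2.connectedComponentsWithStats(m); i=1+np.argmax(st[1:,4]); print(st[i])
k=(l==i).astype(np.uint8); cs=max(cv2.findContours(k,0,2)[0],key=cv2.contourArea); q=cv2.approxPolyDP(cs,8,True)[:,0]
for p in q: print(p,whit(P,*map(float,p),.028))
"
```

```text
0.028 [ 0.6015 -0.0776  0.028 ] [ 0.4251 -0.0892  0.028 ] 0.17681023550087793
0.033 [ 0.5998 -0.0788  0.033 ] [ 0.427  -0.0901  0.033 ] 0.17318118623922688
0.038 [ 0.598  -0.0799  0.038 ] [ 0.4288 -0.0911  0.038 ] 0.16955213697757576
[  188    35   264   182 40688]
[189  43] [ 0.6277 -0.1895  0.028 ]
[196 213] [ 0.6187 -0.0437  0.028 ]
[441 215] [ 0.4039 -0.0567  0.028 ]
[451  46] [ 0.4126 -0.202   0.028 ]
[340  35] [ 0.5048 -0.1972  0.028 ]
```

Both holes show the pins inside, and the hole spacing and edge lengths match a plate lying at z≈28 mm, so it is home. Next come the weights.

```bash
python3 -c "
from h import *
np.set_printoptions(precision=3,suppress=True)
for c,u,v in [('scene',314,343),('scene',217,388),('side',419,368),('side',423,450)]: print(hit(c,u,v,.043))
rel(.48,-.32,.25,-176.5)"
```

```text
[ 0.567 -0.3    0.043]
[ 0.557 -0.506  0.043]
[ 0.566 -0.304  0.043]
[ 0.555 -0.506  0.043]
shift [0.2551, 0.0503, -0.1152] spin 1.5778 t 26.125
```

drive_tool([
  {"x": 0.05,"y": 0.01,"z": -0.115,"spin": 0.18,"fingers": 0.4},
  {"x": 0.1,"y": 0.02,"z": -0.115,"spin": 0.36,"fingers": 0.4},
  {"x": 0.15,"y": 0.03,"z": -0.115,"spin": 0.54,"fingers": 0.4},
  {"x": 0.2,"y": 0.04,"z": -0.115,"spin": 0.72,"fingers": 0.4},
  {"x": 0.255,"y": 0.05,"z": -0.115,"spin": 0.9,"fingers": 0.4},
  {"x": 0.255,"y": 0.05,"z": -0.115,"spin": 1.08,"fingers": 0.4},
  {"x": 0.255,"y": 0.05,"z": -0.115,"spin": 1.26,"fingers": 0.4},
  {"x": 0.255,"y": 0.05,"z": -0.115,"spin": 1.42,"fingers": 0.4},
  {"x": 0.255,"y": 0.05,"z": -0.115,"spin": 1.578,"fingers": 0.4},
  {"x": 0.255,"y": 0.05,"z": -0.115,"spin": 1.578,"fingers": 0.4},
])

```text
time_s: 27.38
tcp_pos: [0.48, -0.3202, 0.2496]
eef_rot: [180.0, -0.1, -176.5]
contact_force: [-0.6, 0.3, -0.5]
gripper_width: 0.061
gripper_force: 0.0
```

```bash
python3 -c "
from h import *
print(sensors.get_state()['joints'].round(1)); rel(.43,-.385,.2,-178)"
```

```text
[-14.3  11.3 -11.6  -0.  -67.2 -72.2]
shift [0.0538, -0.0617, 0.0496] spin 0.0259 t 27.375
```

drive_tool([
  {"x": 0.03,"y": -0.03,"z": 0.02,"spin": 0.02,"fingers": 0.4},
  {"x": 0.054,"y": -0.062,"z": 0.05,"spin": 0.026,"fingers": 0.4},
  {"x": 0.054,"y": -0.062,"z": 0.05,"spin": 0.026,"fingers": 0.4},
  {"x": 0.054,"y": -0.062,"z": 0.05,"spin": 0.026,"fingers": 0.4},
])

```text
time_s: 27.88
tcp_pos: [0.4303, -0.3852, 0.2003]
eef_rot: [-180.0, -0.0, -177.9]
contact_force: [0.2, -0.3, 0.7]
gripper_width: 0.0612
gripper_force: 0.0
```

```bash
python3 -c "
from h import *
np.set_printoptions(precision=4,suppress=True)
im=look('wr12'); s=sensors.get_state(); P=(s['tcp_pos'],s['eef_rot'])
hsv=cv2.cvtColor(im,cv2.COLOR_BGR2HSV); m=cv2.inRange(hsv,(15,130,90),(32,255,255)); n,l,st,c=cv2.connectedComponentsWithStats(m)
for i in range(1,n):
    if st[i,4]>150 and st[i,1]<330: print(st[i],c[i],whit(P,*c[i],.023))
for p in [(.4145,-.396,.023),(.48,-.383,.023)]: print(wpix(P,p))
"
```

```text
27.875 [0.4303, -0.3852, 0.2003] [-179.99, -0.02, -177.92]
[296 151  27  32 699] [309.4921 167.1788] [ 0.4154 -0.3947  0.023 ]
[ 472  173   97   65 4233] [519.438  198.1767] [ 0.4394 -0.1366  0.023 ]
[306 209  27  36 760] [319.2    226.7724] [ 0.4807 -0.3822  0.023 ]
[618 214  22  46 435] [628.708  235.6207] [0.4976 0.1618 0.023 ]
[196 245  18  50 458] [202.845  268.6397] [ 0.5428 -0.5214  0.023 ]
[425 245  19  50 468] [435.5769 269.4081] [ 0.5333 -0.2386  0.023 ]
[625 282  15  27 228] [633.114  293.3772] [0.6321 0.2788 0.023 ]
[ 242  292  290   29 2754] [391.3867 309.8733] [ 0.5921 -0.2866  0.023 ]
(np.float64(308.24124137869535), np.float64(166.23730670169434))
(np.float64(318.5225591932755), np.float64(226.1753252529469))
```

drive_tool([
  {"x": 0.015,"y": -0.009,"z": 0.05,"spin": 0.0,"fingers": 0.4},
  {"x": 0.015,"y": -0.009,"z": 0.1,"spin": 0.0,"fingers": 0.4},
  {"x": 0.015,"y": -0.009,"z": 0.14,"spin": 0.0,"fingers": 0.4},
  {"x": 0.015,"y": -0.009,"z": 0.165,"spin": 0.0,"fingers": 0.4},
  {"x": 0.015,"y": -0.009,"z": 0.17,"spin": 0.0,"fingers": 0.4},
  {"x": 0.015,"y": -0.009,"z": 0.17,"spin": 0.0,"fingers": 0.4},
  {"x": 0.015,"y": -0.009,"z": 0.17,"spin": 0.0,"fingers": -0.2},
  {"x": 0.015,"y": -0.009,"z": 0.17,"spin": 0.0,"fingers": -0.8},
  {"x": 0.015,"y": -0.009,"z": 0.17,"spin": 0.0,"fingers": -0.8},
  {"x": 0.015,"y": -0.009,"z": 0.17,"spin": 0.0,"fingers": -0.8},
], newtons=15)

```text
time_s: 29.18
tcp_pos: [0.4158, -0.3945, 0.0307]
eef_rot: [-180.0, 0.0, -178.0]
contact_force: [0.1, 0.9, 3.2]
gripper_width: 0.0296
gripper_force: 15.0
```

```bash
python3 -c "
from h import *
rel(.4546,-.0775,.12,-176)"
```

```text
shift [-0.0499, 0.3154, -0.0894] spin -0.0349 t 29.175
```

drive_tool([
  {"x": 0.0,"y": 0.0,"z": -0.02,"spin": 0.0,"fingers": -0.8},
  {"x": 0.0,"y": 0.0,"z": -0.06,"spin": 0.0,"fingers": -0.8},
  {"x": -0.01,"y": 0.05,"z": -0.09,"spin": -0.035,"fingers": -0.8},
  {"x": -0.02,"y": 0.11,"z": -0.09,"spin": -0.035,"fingers": -0.8},
  {"x": -0.03,"y": 0.17,"z": -0.09,"spin": -0.035,"fingers": -0.8},
  {"x": -0.04,"y": 0.23,"z": -0.09,"spin": -0.035,"fingers": -0.8},
  {"x": -0.05,"y": 0.28,"z": -0.09,"spin": -0.035,"fingers": -0.8},
  {"x": -0.05,"y": 0.315,"z": -0.09,"spin": -0.035,"fingers": -0.8},
  {"x": -0.05,"y": 0.315,"z": -0.07,"spin": -0.035,"fingers": -0.8},
  {"x": -0.05,"y": 0.315,"z": -0.05,"spin": -0.035,"fingers": -0.8},
], newtons=20)

```text
time_s: 30.42
tcp_pos: [0.4545, -0.077, 0.0799]
eef_rot: [180.0, 0.0, -175.9]
contact_force: [-0.8, 0.4, -2.1]
gripper_width: 0.0294
gripper_force: 20.0
```

drive_tool([
  {"x": 0.0,"y": 0.0,"z": 0.01,"spin": 0.0,"fingers": -0.8},
  {"x": 0.0,"y": 0.0,"z": 0.018,"spin": 0.0,"fingers": -0.8},
  {"x": 0.0,"y": 0.0,"z": 0.021,"spin": 0.0,"fingers": -0.8},
  {"x": 0.0,"y": 0.0,"z": 0.021,"spin": 0.0,"fingers": -0.8},
])

```text
time_s: 30.92
tcp_pos: [0.4547, -0.0778, 0.0594]
eef_rot: [-180.0, 0.0, -176.0]
contact_force: [1.1, -0.3, -1.6]
gripper_width: 0.0292
gripper_force: 20.0
```

drive_tool([
  {"x": 0.0,"y": 0.0,"z": 0.001,"spin": 0.0,"fingers": -0.8},
  {"x": 0.0,"y": 0.0,"z": 0.002,"spin": 0.0,"fingers": -0.8},
  {"x": 0.0,"y": 0.0,"z": 0.003,"spin": 0.0,"fingers": -0.8},
  {"x": 0.0,"y": 0.0,"z": 0.003,"spin": 0.0,"fingers": -0.8},
])

```text
time_s: 31.42
tcp_pos: [0.4546, -0.0777, 0.0562]
eef_rot: [-180.0, -0.0, -176.0]
contact_force: [-0.7, 0.3, -2.5]
gripper_width: 0.0295
gripper_force: 20.0
```

drive_tool([
  {"x": 0.0,"y": 0.0,"z": 0.0007,"spin": 0.0,"fingers": -0.8},
  {"x": 0.0,"y": 0.0,"z": 0.0014,"spin": 0.0,"fingers": -0.8},
  {"x": 0.0,"y": 0.0,"z": 0.0014,"spin": 0.0,"fingers": -0.8},
])

```text
time_s: 31.8
tcp_pos: [0.4548, -0.0777, 0.0556]
eef_rot: [-180.0, 0.0, -176.0]
contact_force: [-4.3, 1.0, 10.2]
gripper_width: 0.0294
gripper_force: 20.0
```

drive_tool([
  {"x": 0.0,"y": 0.0,"z": -0.001,"spin": 0.0,"fingers": -0.8},
  {"x": 0.0,"y": 0.0,"z": -0.001,"spin": 0.0,"fingers": -0.2},
  {"x": 0.0,"y": 0.0,"z": -0.001,"spin": 0.0,"fingers": -0.05},
  {"x": 0.0,"y": 0.0,"z": -0.001,"spin": 0.0,"fingers": -0.05},
  {"x": 0.0,"y": 0.0,"z": -0.03,"spin": 0.0,"fingers": -0.05},
  {"x": 0.0,"y": 0.0,"z": -0.08,"spin": 0.0,"fingers": 0.2},
  {"x": 0.0,"y": 0.0,"z": -0.1,"spin": 0.0,"fingers": 0.4},
  {"x": 0.0,"y": 0.0,"z": -0.1,"spin": 0.0,"fingers": 0.4},
], newtons=5)

```text
time_s: 32.8
tcp_pos: [0.4557, -0.0775, 0.1565]
eef_rot: [180.0, 0.2, -176.0]
contact_force: [-0.5, 0.8, -0.5]
gripper_width: 0.0606
gripper_force: 0.0
```

```bash
python3 -c "
from h import *
rel(.4807,-.3825,.030,-178)"
```

```text
shift [-0.0031, -0.306, 0.1264] spin 0.0351 t 32.8
```

drive_tool([
  {"x": -0.003,"y": -0.06,"z": 0.0,"spin": 0.035,"fingers": 0.4},
  {"x": -0.003,"y": -0.12,"z": 0.0,"spin": 0.035,"fingers": 0.4},
  {"x": -0.003,"y": -0.18,"z": 0.0,"spin": 0.035,"fingers": 0.4},
  {"x": -0.003,"y": -0.24,"z": 0.0,"spin": 0.035,"fingers": 0.4},
  {"x": -0.003,"y": -0.29,"z": 0.02,"spin": 0.035,"fingers": 0.4},
  {"x": -0.003,"y": -0.306,"z": 0.05,"spin": 0.035,"fingers": 0.4},
  {"x": -0.003,"y": -0.306,"z": 0.09,"spin": 0.035,"fingers": 0.4},
  {"x": -0.003,"y": -0.306,"z": 0.12,"spin": 0.035,"fingers": 0.4},
  {"x": -0.003,"y": -0.306,"z": 0.126,"spin": 0.035,"fingers": 0.4},
  {"x": -0.003,"y": -0.306,"z": 0.126,"spin": 0.035,"fingers": 0.4},
])

```text
time_s: 34.05
tcp_pos: [0.4789, -0.3827, 0.0285]
eef_rot: [180.0, -0.1, -178.0]
contact_force: [-0.2, -0.1, 0.6]
gripper_width: 0.0611
gripper_force: 0.0
```

drive_tool([
  {"x": 0.0,"y": 0.0,"z": 0.0,"spin": 0.0,"fingers": -0.1},
  {"x": 0.0,"y": 0.0,"z": 0.0,"spin": 0.0,"fingers": -0.8},
  {"x": 0.0,"y": 0.0,"z": 0.0,"spin": 0.0,"fingers": -0.8},
  {"x": 0.0,"y": 0.0,"z": 0.0,"spin": 0.0,"fingers": -0.8},
  {"x": 0.0,"y": 0.0,"z": 0.0,"spin": 0.0,"fingers": -0.8},
], newtons=20)

```text
time_s: 34.67
tcp_pos: [0.4793, -0.3829, 0.0294]
eef_rot: [-180.0, 0.0, -178.0]
contact_force: [-0.9, 0.7, 5.4]
gripper_width: 0.0295
gripper_force: 20.0
```

```bash
python3 -c "
from h import *
rel(.5704,-.0693,.08,-176)"
```

```text
shift [-0.1021, 0.3102, -0.0506] spin -0.0348 t 34.675
```

drive_tool([
  {"x": 0.0,"y": 0.0,"z": -0.03,"spin": 0.0,"fingers": -0.8},
  {"x": 0.0,"y": 0.0,"z": -0.08,"spin": 0.0,"fingers": -0.8},
  {"x": -0.02,"y": 0.05,"z": -0.09,"spin": -0.035,"fingers": -0.8},
  {"x": -0.04,"y": 0.11,"z": -0.09,"spin": -0.035,"fingers": -0.8},
  {"x": -0.06,"y": 0.165,"z": -0.09,"spin": -0.035,"fingers": -0.8},
  {"x": -0.08,"y": 0.22,"z": -0.09,"spin": -0.035,"fingers": -0.8},
  {"x": -0.1,"y": 0.275,"z": -0.09,"spin": -0.035,"fingers": -0.8},
  {"x": -0.102,"y": 0.31,"z": -0.09,"spin": -0.035,"fingers": -0.8},
  {"x": -0.102,"y": 0.31,"z": -0.07,"spin": -0.035,"fingers": -0.8},
  {"x": -0.102,"y": 0.31,"z": -0.05,"spin": -0.035,"fingers": -0.8},
])

```text
time_s: 35.92
tcp_pos: [0.5698, -0.0685, 0.078]
eef_rot: [180.0, -0.0, -175.9]
contact_force: [-0.8, -0.4, -3.0]
gripper_width: 0.0296
gripper_force: 20.0
```

drive_tool([
  {"x": 0.0,"y": 0.0,"z": 0.01,"spin": 0.0,"fingers": -0.8},
  {"x": 0.0,"y": 0.0,"z": 0.018,"spin": 0.0,"fingers": -0.8},
  {"x": 0.0,"y": 0.0,"z": 0.022,"spin": 0.0,"fingers": -0.8},
  {"x": 0.0,"y": 0.0,"z": 0.0235,"spin": 0.0,"fingers": -0.8},
  {"x": 0.0,"y": 0.0,"z": 0.0235,"spin": 0.0,"fingers": -0.8},
])

```text
time_s: 36.55
tcp_pos: [0.5704, -0.0695, 0.0557]
eef_rot: [180.0, 0.0, -176.0]
contact_force: [-0.6, 0.2, -2.6]
gripper_width: 0.0296
gripper_force: 20.0
```

drive_tool([
  {"x": 0.0,"y": 0.0,"z": 0.0007,"spin": 0.0,"fingers": -0.8},
  {"x": 0.0,"y": 0.0,"z": 0.0014,"spin": 0.0,"fingers": -0.8},
  {"x": 0.0,"y": 0.0,"z": 0.0021,"spin": 0.0,"fingers": -0.8},
  {"x": 0.0,"y": 0.0,"z": 0.0021,"spin": 0.0,"fingers": -0.8},
])

```text
time_s: 37.05
tcp_pos: [0.5704, -0.0694, 0.0544]
eef_rot: [-180.0, 0.0, -176.0]
contact_force: [-3.8, 0.7, 6.8]
gripper_width: 0.0296
gripper_force: 20.0
```

drive_tool([
  {"x": 0.0,"y": 0.0,"z": -0.0005,"spin": 0.0,"fingers": -0.8},
  {"x": 0.0,"y": 0.0,"z": -0.0005,"spin": 0.0,"fingers": -0.2},
  {"x": 0.0,"y": 0.0,"z": -0.0005,"spin": 0.0,"fingers": -0.05},
  {"x": 0.0,"y": 0.0,"z": -0.0005,"spin": 0.0,"fingers": -0.05},
  {"x": 0.0,"y": 0.0,"z": -0.03,"spin": 0.0,"fingers": -0.05},
  {"x": 0.03,"y": 0.0,"z": -0.08,"spin": 0.0,"fingers": 0.2},
  {"x": 0.08,"y": 0.0,"z": -0.13,"spin": 0.0,"fingers": 0.2},
  {"x": 0.1,"y": 0.0,"z": -0.18,"spin": 0.0,"fingers": 0.2},
  {"x": 0.1,"y": 0.0,"z": -0.18,"spin": 0.0,"fingers": 0.2},
  {"x": 0.1,"y": 0.0,"z": -0.18,"spin": 0.0,"fingers": 0.2},
], newtons=5)

```text
time_s: 38.3
tcp_pos: [0.4703, -0.0763, 0.2335]
eef_rot: [180.0, 0.1, -176.0]
contact_force: [0.3, -0.2, -1.0]
gripper_width: 0.0527
gripper_force: 0.0
```

```bash
python3 -c "
from h import *
np.set_printoptions(precision=4,suppress=True)
im=look('wr13'); s=sensors.get_state(); P=(s['tcp_pos'],s['eef_rot'])
hsv=cv2.cvtColor(im,cv2.COLOR_BGR2HSV); m=cv2.inRange(hsv,(15,130,90),(32,255,255)); n,l,st,c=cv2.connectedComponentsWithStats(m)
for i in range(1,n):
    if st[i,4]>150 and st[i,1]<300: print(st[i],c[i],whit(P,*c[i],.048))
for p in [(.4546,-.0775,.048),(.5704,-.0693,.048),(.4246,-.0898,.03),(.604,-.0772,.03)]: print(wpix(P,p))
m=cv2.inRange(hsv,(6,170,70),(17,255,255)); n,l,st,c=cv2.connectedComponentsWithStats(m); i=1+np.argmax(st[1:,4]); print(st[i])
cs=max(cv2.findContours((l==i).astype(np.uint8),0,2)[0],key=cv2.contourArea)
for p in cv2.approxPolyDP(cs,8,True)[:,0]: print(p,whit(P,*map(float,p),.028))
u,v=[int(round(a)) for a in wpix(P,(.4246,-.0898,.028))]; amap(im,u,v,10,20)
"
```

```text
38.3 [0.4703, -0.0763, 0.2335] [179.97, 0.07, -176.01]
[  212   118   131   142 14274] [282.0314 180.8597] [ 0.4729 -0.115   0.048 ]
[493 184  27  50 816] [505.8162 205.8468] [0.4832 0.1583 0.048 ]
[ 83 206  16  14 158] [ 90.1899 212.0127] [ 0.5311 -0.3821  0.048 ]
[210 245  17  51 466] [216.3197 270.3584] [ 0.5905 -0.1937  0.048 ]
[412 245  17  51 462] [421.7294 270.3593] [0.5727 0.0583 0.048 ]
[622 284  18  40 232] [630.6681 304.3664] [0.6845 0.6234 0.048 ]
[265 286  73   5 285] [301.2947 288.1754] [ 0.6045 -0.0877  0.048 ]
[ 225  293  296   28 2802] [383.4547 310.4996] [0.6339 0.0193 0.048 ]
(np.float64(318.18101136028196), np.float64(166.3203021502157))
(np.float64(318.3164623010573), np.float64(264.8768479825393))
(np.float64(308.91832960731153), np.float64(135.8568823395886))
(np.float64(310.2989180598876), np.float64(280.819729767655))
[ 218  166  124   94 7120]
[220 173] [ 0.4728 -0.1908  0.028 ]
[226 248] [ 0.5682 -0.1855  0.028 ]
[226 233] [ 0.5476 -0.1847  0.028 ]
[268 229] [ 0.5376 -0.132   0.028 ]
[268 195] [ 0.4954 -0.1328  0.028 ]
[280 189] [ 0.4873 -0.1191  0.028 ]
[2
[... 575 characters left out ...]
yyyyWWWWWWWWWyyyyyyyyyyyyyyy
yyyyyyyyyyyyyyyyoWWWWWWWWWyyyyyyyyyyyyyyy
yyyyyyyyyyyyyyyyoWWWWWWWWWWyyyyyyyyyyyyyy
yyyyyyyyyyyyyyyyWWWWWWWWWWWyyyyyyyyyyyyyy
yyyyyyyyyyyyyyyyoWWWWWWWWWWyoyyyyyyyyyyyy
yyyyyyyyyyyyyyyyoWWWWWWWWWWWoyyyyyyyyyyyy
yyyyyyyyyyyyyyyyoWWWWWWWWWWWoyyyyyyyyyyyy
yyyyyyyyyyyyyyyyyWWWWWWWWWyooyyyyyyyyyyyy
yyyyyyyyyyyyyyyyyoWWWWWWWyyooyyyyyyyyyyyy
yyyyyyyyyyyyyyyyyyyyyyyyyyyooyyyyyyyyyyyy
yyyyyyyyyyyyyyyyyyyyyyyyyyyoooyyyyyyyyyyy
yyyyyyyyyyyyyyyyyyyyyyyyyyyooyyyyyyyyyyyy
yyyyyyyyyyyyyyyyyyoyyyyyyyoooyyyyyyyyyyyy
yyyyyyyyyyyyyyyyyoooyoyyyooooyyyyyyyyyyyy
yyyyyyyyyyyyyyyyyyyyyyyyyyoyyyyyyyyyyyyyy
yyyyyyyyyyyyyyyyyyyyyyyyyyyyyyyyyyyyyyyyy
yyyyyyyyyyyyyyyyyyyyyyyyyyyyyyyyyyyyyyyyy
```

```bash
python3 -c "
from h import *
rel(.519,-.168,.06,-176)"
```

```text
shift [-0.0425, -0.0949, 0.1726] spin -0.0001 t 38.35
```

drive_tool([
  {"x": -0.02,"y": -0.05,"z": 0.0,"spin": 0.0,"fingers": -1.0},
  {"x": -0.0425,"y": -0.095,"z": 0.02,"spin": 0.0,"fingers": -1.0},
  {"x": -0.0425,"y": -0.095,"z": 0.07,"spin": 0.0,"fingers": -1.0},
  {"x": -0.0425,"y": -0.095,"z": 0.12,"spin": 0.0,"fingers": -1.0},
  {"x": -0.0425,"y": -0.095,"z": 0.16,"spin": 0.0,"fingers": -1.0},
  {"x": -0.0425,"y": -0.095,"z": 0.172,"spin": 0.0,"fingers": -1.0},
  {"x": -0.0425,"y": -0.095,"z": 0.177,"spin": 0.0,"fingers": -1.0},
  {"x": -0.0425,"y": -0.095,"z": 0.181,"spin": 0.0,"fingers": -1.0},
  {"x": -0.0425,"y": -0.095,"z": 0.181,"spin": 0.0,"fingers": -1.0},
])

```text
time_s: 39.48
tcp_pos: [0.52, -0.1681, 0.0531]
eef_rot: [-180.0, 0.1, -176.0]
contact_force: [-0.6, -0.8, 0.4]
gripper_width: 0.0004
gripper_force: 0.0
```

drive_tool([
  {"x": 0.0,"y": 0.0,"z": 0.001,"spin": 0.0,"fingers": -1.0},
  {"x": 0.0,"y": 0.0,"z": 0.002,"spin": 0.0,"fingers": -1.0},
  {"x": 0.0,"y": 0.0,"z": 0.003,"spin": 0.0,"fingers": -1.0},
  {"x": 0.0,"y": 0.0,"z": 0.003,"spin": 0.0,"fingers": -1.0},
])

```text
time_s: 39.98
tcp_pos: [0.5193, -0.1682, 0.0492]
eef_rot: [-180.0, -0.0, -176.0]
contact_force: [0.4, -0.0, 0.8]
gripper_width: 0.0009
gripper_force: 0.0
```

The fingertips reach 30 mm over the right half without touching, so the plate lies flat. I retreat and hand in.

drive_tool([
  {"x": 0.0,"y": 0.0,"z": -0.05,"spin": 0.0,"fingers": -1.0},
  {"x": 0.0,"y": 0.0,"z": -0.1,"spin": 0.0,"fingers": -1.0},
  {"x": 0.0,"y": 0.0,"z": -0.16,"spin": 0.0,"fingers": -1.0},
  {"x": 0.0,"y": 0.0,"z": -0.2,"spin": 0.0,"fingers": -1.0},
  {"x": 0.0,"y": 0.0,"z": -0.2,"spin": 0.0,"fingers": -1.0},
  {"x": 0.0,"y": 0.0,"z": -0.2,"spin": 0.0,"fingers": -1.0},
])

```text
time_s: 40.72
tcp_pos: [0.5189, -0.168, 0.2487]
eef_rot: [180.0, -0.0, -176.0]
contact_force: [0.5, 0.9, -1.1]
gripper_width: 0.0007
gripper_force: 0.0
```

```bash
python3 -c "
from plant import r
print(r.close_job())"
```

```text
the job is handed in; nothing more can be done
None
```

The job was handed in at about 41 s: the stencil lies flat on the jig with both holes over the pins, one brass weight rests on its near half and one on its far half, and I left the third weight alone; I judged both weights upright from the contact at release, not from a final picture.

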